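Park the index plunger and swing the carving table to its stop

ROBOT

A 6-joint arm with a two-finger parallel gripper is mounted at the origin on the work surface. World frame = base frame: x ahead of the robot, y to its left, z up, the work surface at z = 0. Lengths are in m, angles in rad, forces in N, time in s.
With the tool pointing down it reaches from about 0.25 to 0.775 m from the base axis. Payload 4 kg.
Tool frame: the origin (TCP) lies on the centre line of the jaws, within the pads' length; the fingertips stand 8 mm ahead of it and the grasp point (between the pads) lies 11 mm behind it; z points along the fingers, y is the direction in which the jaws open and shut (so a half turn about z gives the same grasp; the last joint's range is limited). The gripper opens to 94 mm and grips with 3 to 60 N. Pads are 16 mm wide; open, the fingers measure 119 mm over their backs; the gripper's body (75 mm by 177 mm) begins 78 mm behind the grasp point.
Start: joints at [1.231, 0.087, 1.371, -0, 1.684, -0.103], TCP at [0.129, 0.535, 0.18] pointing down, gripper open.
Joint ranges: [-3.1, 3.1], [-0.76, 2.03], [0.27, 2.55], [-1.08, 4.22], [0.17, 2.65], [-2.57, 2.57]. Speed limits (rad/s): [2.79, 2.79, 3.14, 3.14, 3.14, 3.14].

INTERFACE

Orientations are given as [roll, pitch, yaw] about the fixed x, y, z axes, in that order (R = Rz(yaw) Ry(pitch) Rx(roll)).
In Python, from bench import robot, cams, close_job gives the robot as it stands.
- The arm moves only by the tool arm_command, never from a script. Its argument "plan" is one flat list of numbers, 7 for each row, row after row: the shift along the tool's x, y, z in cm, then the turn, a rotation vector about the tool's x, y, z in degrees, then the closure, from 0 (fully open) to 1 (shut). A call has 1 to 8 rows; each row shifts and turns the commanded pose from where the row before left it, along the tool's axes as they then stand; what a row does not reach is not made up. A row lasts 1/8 s, in which the tool goes at most 62.5 mm and 10.7 degrees, less where a joint would pass 70% of its speed; a pose out of reach is approached as far as the arm can. A call with a gripper value outside its range is refused whole. The fingers move at their own pace and stop on an object; the grip force is fixed at half the most. Time passes only in rows, so rows that do not move let the fingers close. It gives the time, the measured TCP pose, the force and the opening at its end, in the units of the state.
- robot.get_obs(): the state, without advancing time (a new reading comes with each control period).
- cams.snapshot(name): name is "scene" or "top"; returns a dict with "pixels" (420x560x3 uint8, red, green, blue), "fov_y" (degrees; the focal length in pixels is half the picture's height over the tangent of half this angle, whatever the lens; pixels are square), "cx", "cy" (the principal point, pixels), "camera_from_world" (4x4, takes a point from world to camera coordinates). Camera axes: x right, y up, looking along -z (the intrinsics and any distortion apply to the point x, -y, -z); pixel columns grow to the right and rows downward; lengths in m; the calibration is good to about 2 mm. A picture is of the moment at which its call begins. There is no depth.
- close_job(): hands the job in, once; it reports no verdict.
The state is a dict: "time": time; "joint_positions": joint angles; "qvel": joint speeds; "joint_torque": joint torques, N m; "tool_pos": TCP position; "ee_rot": TCP orientation; "wrist_force": force on the tool from outside, world axes, zero at the start; "wrist_torque": the same for the moment, N m; "width": finger opening in m.
Only numpy, scipy, OpenCV 4.12 (cv2) and the standard library are available. Lean on these libraries where they do the work, as an engineer would, in place of code of your own. Each camera call takes 0.05 s, during which the arm holds its last target.

TASK

Free the carving turntable: pull its index plunger up, twist it counterclockwise (seen from above) and let it settle into the rest notch so that it stays retracted by itself, without straining it. Then swing the table round by its post, counterclockwise, until its lug rests gently against the end stop, and leave it there. Leave the tools and wood lying on the bench alone.

Things in the scene. Friction and masses are not known exactly. Their poses are not given: they have to be found in the camera images.
- stand: carving turntable stand fixed to the bench: steel base disc 310 mm across, 12 mm high; origin at bench level on the table's vertical turning axis, z up. Aluminium table 230 mm across, top 63 mm above the bench, with a carved wooden block (88 mm across corners, top 134 mm above the bench) in its middle. The plunger's vertical axis stands 98 mm from the turning axis in the stand's +y direction.
- bar (a point): centre of the black T-bar on top of the plunger: 46 mm long (x), 12 mm wide (y), 16 mm high, 178 mm above the bench when the plunger is down. x runs along the bar and turns with it. Below it a bare 8 mm stem; a 5 mm side pin sticks out 22 mm from the stem's axis along +x, 56 mm below this point.
- plunger (a joint): lift of the plunger in m, 0 down and locked (tip 6 mm deep in a hole of the table). A spring pulls it down with about 8 N at 0, 0.15 N more per mm. The pin clears the land beside its slot at a lift of 12 to 24 mm, different each time; 2.5 mm higher comes a buffered upper stop, felt as force rising several N per mm. A parked plunger stands 4 mm below the land, at 8 to 20 mm. 30 N strain is too much.
- knob (a joint): twist of the plunger's T-bar in rad, counterclockwise from above positive. It starts between -0.12 and 0.12 with its side pin in the deep slot. The rest notch is centred at 1.205 (pin free by 0.06 either way); just beyond it, and behind the deep slot, are high walls that the pin cannot pass.
- turntable (a joint): turn of the table in rad, counterclockwise from above positive, 0 in the locked start. It turns stiffly (about 0.15 N m) and stays where it is left; it must turn 1.1 to 1.7 rad to its end stop.
- post_top (a point): top centre of the upright round steel post on the table: 16 mm across, standing 62 mm above the table's top, 98 mm from the turning axis; the free height of the post is below this point, with 40 mm free towards the wooden block. Turns with the table.
- lug_face (a point): middle of the leading face of the lug on the table's rim (aluminium, 20 mm beyond the rim, 14 mm wide, 13 mm high), 127 mm from the turning axis, 56.5 mm above the bench. It meets stop_face when the table has reached the stop.
- stop_face (a point): middle of the rubber face of the end stop, a grey block 24 x 22 mm, 72 mm high, on the stand's base beside the table's rim; 127 mm from the turning axis. Its place round the table varies. Pressing the lug on it with 20 N is too much.
- stop: the end stop as a whole, its origin at bench level on the turning axis; the stop face lies along its x direction and looks to -y.
- collar: grey bracket (top 112 mm above the bench) with the plunger's bushing; same origin and axes as the stand. Into it is screwed the crown, a steel ring 42 mm across round the stem, with a deep slot and a rest notch for the pin. The crown's height is set anew each time by up to 6 mm either way and is not given: find it by feel. Its tallest parts end at least 24 mm below the bar's centre.
- gouge_a: carving gouge lying near the stand, wooden handle 115 mm, steel blade 105 mm; origin under the ferrule, blade to +x. Not to be disturbed.
- gouge_b: longer carving gouge, handle 115 mm, blade 125 mm; origin under the ferrule. Not to be disturbed.
- mallet: wooden mallet lying on the bench, head 60 x 120 x 70 mm, handle 220 mm to -x. Not to be disturbed.
- offcut: stepped wooden offcut 50 x 70 x 46 mm beside the stand. Not to be disturbed.
- brush: bench brush 240 x 30 x 49 mm. Not to be disturbed.
- stone: sharpening stone in a wooden tray 160 x 65 x 40 mm. Not to be disturbed.
- dowel: square wooden peg standing upright, 30 x 30 x 60 mm. Not to be disturbed.

How it is judged:
On the way, in this order (a step that is already met when the one before it is completed fails the run):
1. the plunger sits in its rest notch, let go (value of joint plunger above 0.0065 m and value of joint knob between 1.08 and 1.33 rad and velocity of joint plunger between -0.004 and 0.004 m/s and contact force between the fingers and plunger below 0.5 N), for 0.3 s.
2. the table's lug has reached the end stop (distance between lug_face and stop_face below 0.005 m), for 0.2 s.
At the end, for the whole second after the job is handed in: The plunger stays up in its rest notch by itself (lift over 6.5 mm, twist 1.08 to 1.33 rad, at rest) and the table stands still with its lug within 5 mm of the end stop's face (value of joint plunger above 0.0065 m and value of joint knob between 1.08 and 1.33 rad and velocity of joint plunger between -0.004 and 0.004 m/s and distance between lug_face and stop_face below 0.005 m and velocity of joint turntable between -0.02 and 0.02 rad/s); the robot touches nothing.
It fails at once if the plunger strained against its stop, crown or notch with more than 30 N (contact force between plunger and collar above 30 N).
It fails at once if the lug pressed on the end stop with more than 20 N (contact force between turntable and stop above 20 N).
It fails at once if a tool or piece of wood on the bench moved more than 20 mm (distance of any of gouge_a, gouge_b, mallet, offcut, brush, stone, dowel from where it was at the start of the episode above 0.02 m).
It also fails if it takes over 61 s, if anything falls off the work surface, if the arm or the gripper's body presses on something with over 40 N, if the wrist force passes 120 N, or if a joint passes its speed limit or range.

## Working session

There is one attempt and no reset: what is moved stays moved. The work goes in short steps, Python scripts to look and compute and a tool call to move; the robot and the scene stay as the last step left them, time stands still between calls to the robot, and variables do not carry over. Pictures are saved under pics/ and viewed, and the job is handed in when it is done.

Besides the shell and the picture viewer there is one more tool, called after ">>>" as name(argument=value, ...) on one line, values as JSON. arm_command: Moves the arm, as the interface text tells. Its arguments: {"type":"object","properties":{"plan":{"type":"array","items":{"type":"number"}}},"required":["plan"]}

```bash
ls; mkdir -p pics; python3 - <<'E'
from bench import robot,cams
import cv2,numpy as np,json
o=robot.get_obs(); print({k:np.round(v,3).tolist() for k,v in o.items()})
for n in("scene","top"):
    s=cams.snapshot(n); print(n,{k:(np.round(v,4).tolist()) for k,v in s.items() if k!="pixels"}); cv2.imwrite(f"pics/{n}0.png",s["pixels"][:,:,::-1]); 
    np.savez(f"{n}0.npz",**s)
E
```

```text
pics
{'time': 0.0, 'joint_positions': [1.231, 0.088, 1.372, -0.0, 1.684, -0.103], 'qvel': [0.0, -0.0, 0.0, 0.001, 0.001, 0.001], 'joint_torque': [0.002, -34.018, -30.243, 0.072, 0.033, -0.0], 'tool_pos': [0.129, 0.534, 0.179], 'ee_rot': [-3.139, -0.0, 2.905], 'wrist_force': [0.699, 0.883, 0.239], 'wrist_torque': [-0.008, -0.028, 0.016], 'width': 0.094}
scene {'fov_y': 47.0656, 'cx': 282.0945, 'cy': 214.7453, 'camera_from_world': [[-0.5657, 0.8246, -0.0091, 0.3244], [-0.699, -0.4737, 0.5358, 0.3566], [0.4375, 0.3094, 0.8443, -1.6305], [0.0, 0.0, 0.0, 1.0]]}
top {'fov_y': 53.7971, 'cx': 276.6005, 'cy': 208.2453, 'camera_from_world': [[0.0255, -0.9997, 0.0014, -0.0179], [0.9979, 0.0255, 0.0597, -0.59], [-0.0597, -0.0002, 0.9982, -1.1948], [0.0, 0.0, 0.0, 1.0]]}
```

View pics/scene0.png

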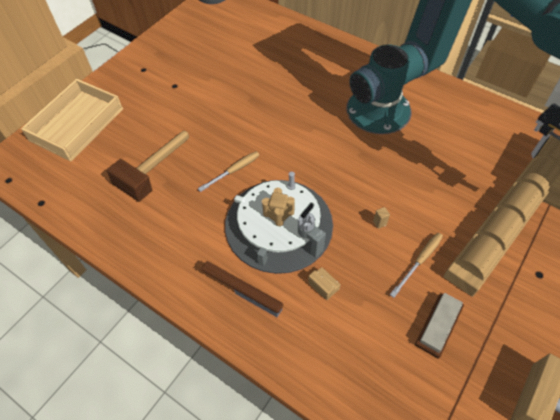

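View pics/top0.png

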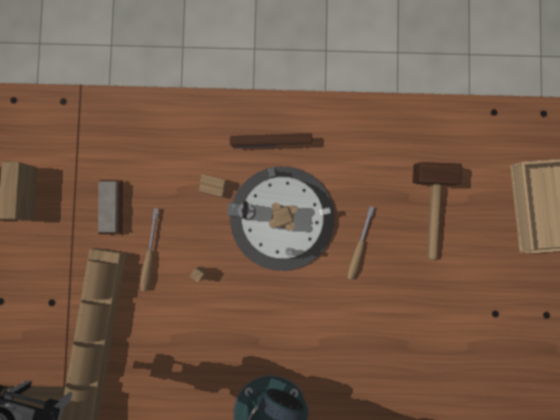

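The scene view shows the stand near (278,225), with the T-bar around (308,211), the collar around (312,235), the post at (291,180) and the end stop at (261,256). In the top view the stand is at (282,218), the collar at left (240,210), the stop at (271,172), the post at (290,251) and the lug at (326,211). Next I'll zoom in.

```bash
python3 - <<'E'
import cv2
a=cv2.imread("pics/scene0.png")[165:285,210:350]; cv2.imwrite("pics/s0z.png",cv2.resize(a,None,fx=5,fy=5,interpolation=cv2.INTER_CUBIC))
a=cv2.imread("pics/top0.png")[160:275,220:345]; cv2.imwrite("pics/t0z.png",cv2.resize(a,None,fx=5,fy=5,interpolation=cv2.INTER_CUBIC))
E
```

```text
(no output)
```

View pics/s0z.png

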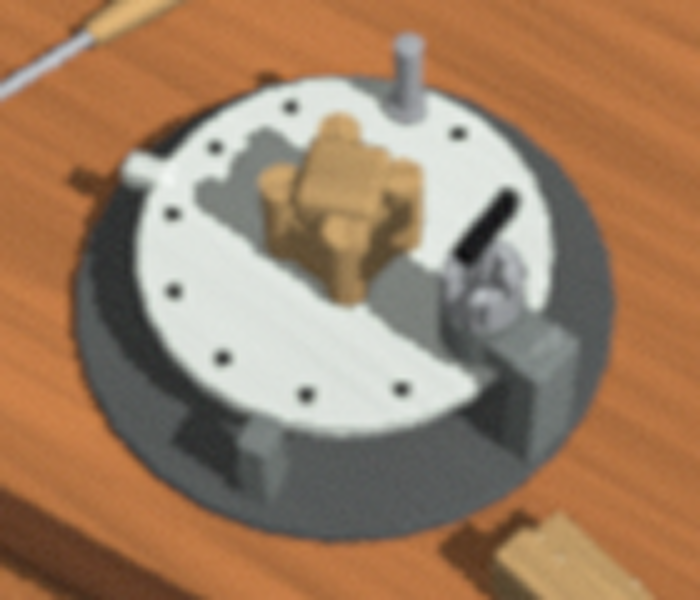

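View pics/t0z.png

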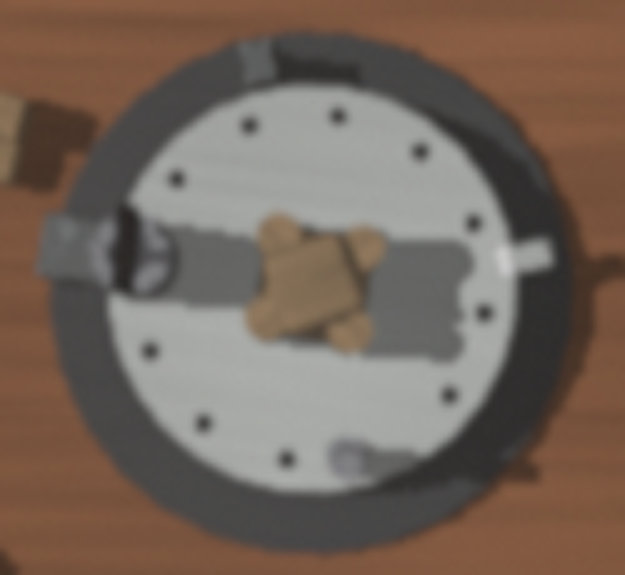

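```bash
cat > h.py <<'E'
import numpy as np,cv2
def load(n):
    return dict(np.load(n+".npz"))
def ray(s,u,v):
    f=210/np.tan(np.radians(float(s["fov_y"]))/2); T=s["camera_from_world"]
    d=np.array([(u-s["cx"])/f,-(v-s["cy"])/f,-1.0]); R=T[:3,:3]
    return -R.T@T[:3,3], R.T@d
def plane(s,u,v,z):
    c,d=ray(s,u,v); return c+d*(z-c[2])/d[2]
def proj(s,p):
    f=210/np.tan(np.radians(float(s["fov_y"]))/2); T=s["camera_from_world"]
    q=T[:3,:3]@np.asarray(p)+T[:3,3]; return np.array([s["cx"]+f*q[0]/-q[2], s["cy"]-f*q[1]/-q[2]])
def tri(s1,a,s2,b):
    c1,d1=ray(s1,*a);c2,d2=ray(s2,*b)
    t=np.linalg.lstsq(np.c_[d1,-d2],c2-c1,rcond=None)[0]
    p,q=c1+t[0]*d1,c2+t[1]*d2; return (p+q)/2,np.linalg.norm(p-q)
S=lambda u,v:((u+.5)/5-.5+210,(v+.5)/5-.5+165)
T=lambda u,v:((u+.5)/5-.5+220,(v+.5)/5-.5+160)
def circ(P):
    P=np.array(P)[:,:2]; A=np.c_[2*P,np.ones(len(P))]
    x=np.linalg.lstsq(A,(P**2).sum(1),rcond=None)[0]; r=np.sqrt(x[2]+x[0]**2+x[1]**2)
    return x[:2],r,np.linalg.norm(P-x[:2],axis=1)-r
E
python3 - <<'E'
from h import *
np.set_printoptions(precision=4,suppress=True)
s=load("scene0");t=load("top0")
# edges top view table
P=[plane(t,*T(*p),.063) for p in[(310,85),(400,110),(310,492),(200,455),(110,310),(140,385),(518,290),(480,175),(495,380)]]
print("table top",circ(P))
P=[plane(t,*T(*p),.012) for p in[(310,33),(310,552),(52,290),(575,290),(100,430),(140,100),(480,90),(500,465)]]
print("base top",circ(P))
P=[plane(s,*S(*p),.063) for p in[(345,77),(552,250),(135,250),(340,435),(240,410),(250,97),(500,150),(440,420)]]
print("table sc",circ(P))
P=[plane(s,*S(*p),.012) for p in[(345,540),(75,300),(614,290),(150,462),(560,430)]]
print("base sc",circ(P))
a,b=T(125,210),T(125,290)
print("bar ends top",plane(t,*a,.186),plane(t,*b,.186))
a,b=S(466,258),S(508,196)
print("bar ends sc",plane(s,*a,.182),plane(s,*b,.182))
print("bar tri",tri(t,T(125,250),s,S(487,227)))
print("post tri",tri(t,T(347,455),s,S(408,42)), plane(t,*T(347,455),.125),plane(s,*S(408,42),.125))
print("lug",plane(t,*T(551,252),.063),plane(s,*S(128,165),.063))
print("stop top",[plane(t,*T(*p),.072) for p in[(240,40),(270,40),(272,78),(246,80)]])
print("stop top s",[plane(s,*S(*p),.072) for p in[(240,428),(283,430),(287,455),(246,460)]])
E
```

```text
table top (array([ 0.5627, -0.0199]), np.float64(0.11382874903381657), array([ 0.0013, -0.0019,  0.0004, -0.0004,  0.0017, -0.0019,  0.001 ,
       -0.0004,  0.0001]))
base top (array([ 0.5645, -0.0207]), np.float64(0.1521730468541906), array([-0.0009,  0.0017,  0.0019,  0.0011, -0.0018, -0.0006,  0.0008,
       -0.0023]))
table sc (array([ 0.5687, -0.0164]), np.float64(0.11591052617083446), array([ 0.0026,  0.0002, -0.0014, -0.0001, -0.0019,  0.0015, -0.0045,
        0.0034]))
base sc (array([ 0.5657, -0.0185]), np.float64(0.15307322817526806), array([ 0.003 ,  0.0003,  0.0016, -0.0017, -0.0033]))
bar ends top [0.5949 0.0783 0.186 ] [0.5546 0.0771 0.186 ]
bar ends sc [0.5995 0.0818 0.182 ] [0.5569 0.0791 0.182 ]
bar tri (array([0.5752, 0.0785, 0.1763]), np.float64(0.0001910588296622916))
post tri (array([ 0.4722, -0.0381,  0.1308]), np.float64(0.000699649215984848)) [ 0.4722 -0.0386  0.125 ] [ 0.4683 -0.0403  0.125 ]
lug [ 0.5864 -0.1529  0.063 ] [ 0.59  -0.149  0.063]
stop top [array([0.7009, 0.0254, 0.072 ]), array([0.7013, 0.0085, 0.072 ]), array([0.6798, 0.0068, 0.072 ]), array([0.6783, 0.0214, 0.072 ])]
stop top s [array([0.6944, 0.0059, 0.072 ]), array([0.6827, 0.0252, 0.072 ]), array([0.6935, 0.0355, 0.072 ]), array([0.7079, 0.0195, 0.072 ])]
```

```bash
python3 - <<'E'
from h import *
np.set_printoptions(precision=4,suppress=True)
for n,(x0,x1,y0,y1),zz in(("top",(235,262,196,224),.186),("scene",(296,320,196,224),.184)):
    s=load(n+"0"); g=s["pixels"][y0:y1,x0:x1].astype(float).max(2)
    print(g.astype(int)[2:-2])
    for th in(35,45,55,):
        m=(g<th).astype(np.uint8); k,l,st,c=cv2.connectedComponentsWithStats(m)
        i=1+np.argmax(st[1:,4]); v,u=np.nonzero(l==i); 
        P=np.array([plane(s,a+x0,b+y0,zz)[:2] for a,b in zip(u,v)]); c=P.mean(0)
        w,V=np.linalg.eigh(np.cov((P-c).T)); d=V[:,1]*np.sign(V[0,1]); print(n,th,len(u),(u.mean()+x0,v.mean()+y0),c,np.degrees(np.arctan2(d[1],d[0])),np.sqrt(12*w))
E
```

```text
[[ 77  75  75  75  75  75  75  74  75  74  87 116 147 162 165 166 166 166
  163 157 154 157 162 164 164 164 163]
 [ 76  75  75  75  75  75  75  75  73  75  95 129 153 163 164 164 165 165
  165 165 165 165 165 165 165 165 165]
 [ 75  75  74  75  75  75  75  74  70  70  89 122 146 159 163 164 163 163
  164 165 165 165 165 166 165 166 166]
 [ 73  74  74  74  74  75  75  73  64  56  67  92 122 149 160 162 161 163
  163 163 164 163 164 164 165 165 165]
 [ 74  75  74  74  74  76  78  76  62  49  48  62  95 132 151 157 158 161
  163 163 164 163 163 163 163 163 164]
 [ 81  79  78  76  77  83  89  84  64  47  43  47  73 109 133 141 144 151
  159 162 161 161 160 161 163 163 164]
 [ 92  88  86  84  87  98 105  96  70  49  44  44  60  93 120 126 121 129
  141 146 147 146 146 149 157 161 161]
 [100  94  94  93 101 114 120 107  77  51  44  44  58  88 115 119 105 100
  109 115 118 118 118 126 139 145 146]
 [100  95  96  99 109 122 124 109  77  50  44  45  58  86 111 117 104  90
   87  93  99 102 102 106 114 118 119]
 [ 98  95  98 104 113 122 121 102  71  49  43  44  58  82 104 117 116 103
   90  86
[... 1133 characters left out ...]
7 100 101 101 101 101 101]
 [ 71  72  73  72  72  77  90 103  98  85  72  75  92  98  94  83  77  80
   88  96 100 102 101 101 102 101 102]
 [ 73  73  74  73  73  77 102 132 138 126 110  99  99 100  97  95  95 101
  106 109 109 107 104 102 102 102 102]
 [ 73  73  74  73  72  78 108 146 160 155 144 135 132 130 130 130 130 132
  133 133 133 128 119 111 110 110 110]
 [ 73  72  73  73  72  77 109 150 166 167 163 160 159 159 158 158 158 158
  158 159 158 154 142 135 134 134 134]]Traceback (most recent call last):
  File "<stdin>", line 8, in <module>
    return _wrapfunc(a, 'argmax', axis=axis, out=out, **kwds)
    return bound(*args, **kwds)
ValueError: attempt to get argmax of an empty sequence
```

```bash
python3 - <<'E'
from h import *
np.set_printoptions(precision=4,suppress=True)
for n,(x0,x1,y0,y1),zz in(("top",(235,262,196,224),.186),("scene",(298,320,198,222),.184)):
    s=load(n+"0"); g=s["pixels"][y0:y1,x0:x1].astype(float).max(2)
    for th in(48,55,60,65,75):
        m=(g<th).astype(np.uint8); k,l,st,c=cv2.connectedComponentsWithStats(m)
        if k<2: continue
        i=1+np.argmax(st[1:,4]); v,u=np.nonzero(l==i); 
        P=np.array([plane(s,a+x0,b+y0,zz)[:2] for a,b in zip(u,v)]); c=P.mean(0)
        w,V=np.linalg.eigh(np.cov((P-c).T)); d=V[:,1]*np.sign(V[0,1]); print(n,th,len(u),(u.mean()+x0,v.mean()+y0),c,np.degrees(np.arctan2(d[1],d[0])),np.sqrt(12*w))
E
```

```text
top 48 33 (np.float64(244.96969696969697), np.float64(209.3030303030303)) [0.5755 0.0768] -2.824290154001737 [0.0062 0.0347]
top 55 49 (np.float64(244.6530612244898), np.float64(209.48979591836735)) [0.575  0.0776] -1.5202046048961226 [0.0082 0.0378]
top 60 59 (np.float64(244.84745762711864), np.float64(209.35593220338984)) [0.5754 0.0771] -2.7099119685278263 [0.0101 0.0375]
top 65 67 (np.float64(244.8507462686567), np.float64(208.88059701492537)) [0.5766 0.0771] -0.36372236827243104 [0.0113 0.0389]
top 75 101 (np.float64(244.31683168316832), np.float64(207.02970297029702)) [0.5812 0.0786] 9.791177311564512 [0.0156 0.0553]
scene 48 45 (np.float64(306.46666666666664), np.float64(210.73333333333332)) [0.582  0.0812] 0.7921602367277917 [0.0078 0.0427]
scene 55 51 (np.float64(306.45098039215685), np.float64(210.62745098039215)) [0.5817 0.081 ] 0.4069430301209053 [0.0087 0.044 ]
scene 60 54 (np.float64(306.4259259259259), np.float64(210.83333333333334)) [0.5823 0.0812] 1.4494645915818896 [0.0093 0.0443]
scene 65 60 (np.float64(306.6666666666667), np.float64(210.56666666666666)) [0.5813 0.0813] 0.8480170120695049 [0.0099 0.0454]
scene 75 64 (np.float64(306.5), np.float64(210.75)) [0.582  0.0813] -0.16193588651712923 [0.0102 0.0465]
```

>>> arm_command(plan=[0,0,-2,0,0,0,0,-5,-3.1,-1,0,0,0,0,-5,-3.1,-1,0,0,0,0,-5,-3.1,-1,0,0,0,0,-5,-3.1,-1,0,0,0,0,-5,-3.1,-1,0,0,0,0,-5,-3.1,-1,0,0,0,0,-5,-3.1,-1,0,0,0,0])

```text
time: 1.1
tool_pos: [0.4192, 0.24, 0.2697]
ee_rot: [-3.142, -0.0, 2.905]
wrist_force: [0.6, 1.2, -0.3]
width: 0.094
```

```bash
cat >> h.py <<'E'
from scipy.spatial.transform import Rotation as Ro
def dyaw(o): return Ro.from_euler("xyz",o["ee_rot"]).as_matrix()
def goto(o,xyz,yaw):
    "single delta in the tool axes now: shift cm, then rotvec deg"
    R=dyaw(o); d=R.T@(np.asarray(xyz)-o["tool_pos"])*100
    Rt=Ro.from_euler("xyz",[np.pi,0,yaw]).as_matrix()
    return d, Ro.from_matrix(R.T@Rt).as_rotvec(degrees=True)
E
python3 - <<'E'
from h import *
from bench import robot
o=robot.get_obs(); np.set_printoptions(precision=3,suppress=True)
print(o["time"],o["joint_positions"],o["tool_pos"],o["ee_rot"]); print(goto(o,[.577,.0785,.27],-.02))
E
```

```text
1.1 [ 0.402 -0.062  1.345  0.     1.859 -0.932] [0.419 0.24  0.27 ] [-3.142 -0.     2.905]
(array([-19.125, -12.001,  -0.04 ]), array([ -0.037,  -0.003, 167.583]))
```

>>> arm_command(plan=[-4.8,-3,0,0,0,0,0,-4.8,-3,0,0,0,0,0,-4.8,-3,0,0,0,0,0,-3.8,-2.4,0,0,0,0,0,0,0,0,0,0,10.5,0,0,0,0,0,0,10.5,0,0,0,0,0,0,10.5,0,0,0,0,0,0,10.5,0])

```text
time: 2.1
tool_pos: [0.5683, 0.088, 0.269]
ee_rot: [-3.14, -0.001, 2.166]
wrist_force: [-0.6, -0.1, 0.4]
width: 0.0942
```

>>> arm_command(plan=[0,0,0,0,0,10.5,0,0,0,0,0,0,10.5,0,0,0,0,0,0,10.5,0,0,0,0,0,0,10.5,0,0,0,0,0,0,10.5,0,0,0,0,0,0,10.5,0,0,0,0,0,0,10.5,0,0,0,0,0,0,10.5,0])

```text
time: 3.1
tool_pos: [0.5683, 0.0881, 0.269]
ee_rot: [-3.141, 0.001, 0.7]
wrist_force: [-0.7, -0.5, -1.1]
width: 0.094
```

>>> arm_command(plan=[0,0,0,0,0,10.5,0,0,0,0,0,0,10.5,0,0,0,0,0,0,10.5,0,0,0,0,0,0,10.5,0])

```text
time: 3.6
tool_pos: [0.5683, 0.0881, 0.269]
ee_rot: [3.142, 0.001, -0.033]
wrist_force: [0.0, 0.0, -0.3]
width: 0.0939
```

```bash
python3 - <<'E'
from h import *
from bench import robot,cams
o=robot.get_obs(); np.set_printoptions(precision=3,suppress=True)
print(o["time"],o["joint_positions"],o["tool_pos"],o["ee_rot"]); print(goto(o,[.577,.0785,.23],-.02))
s=cams.snapshot("scene");np.savez("scene1.npz",**s)
cv2.imwrite("pics/s1.png",cv2.resize(s["pixels"][100:260,200:400,::-1],None,fx=4,fy=3.75*4/3.75,interpolation=cv2.INTER_CUBIC)[:600])
E
```

```text
3.6 [0.055 0.146 1.131 0.    1.866 1.659] [0.568 0.088 0.269] [ 3.142  0.001 -0.033]
(array([0.908, 0.93 , 3.901]), array([ 0.001,  0.08 , -0.768]))
```

View pics/s1.png

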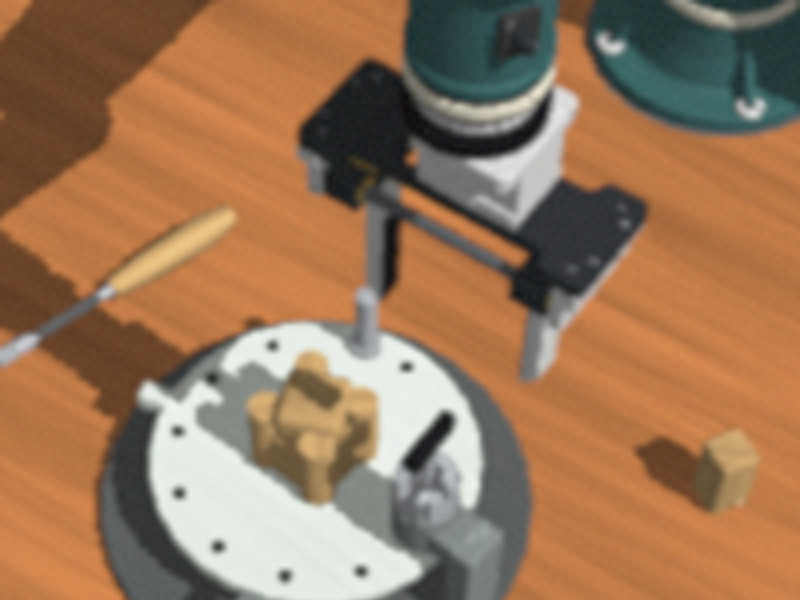

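```bash
python3 - <<'E'
from h import *
from bench import robot
o=robot.get_obs(); s=load("scene1"); R=dyaw(o)
for y in(-.0595,-.047,.047,.0595):
  for x in(-.008,.008):
    p=o["tool_pos"]+R@[x,y,.008]; q=proj(s,p); print(y,x,np.round((q-[200,100]+.5)*4-.5,0))
E
```

```text
-0.0595 -0.008 [547. 403.]
-0.0595 0.008 [531. 422.]
-0.047 -0.008 [529. 392.]
-0.047 0.008 [513. 411.]
0.047 -0.008 [397. 316.]
0.047 0.008 [381. 333.]
0.0595 -0.008 [380. 306.]
0.0595 0.008 [364. 323.]
```

```bash
python3 - <<'E'
from h import *
from bench import robot,cams
o=robot.get_obs(); s=load("scene1"); 
t=cams.snapshot("top");np.savez("top1.npz",**t); R=dyaw(o)
a=cv2.resize(t["pixels"][140:290,180:380,::-1],None,fx=4,fy=4,interpolation=cv2.INTER_CUBIC).copy()
for y in(-.0595,-.047,.047,.0595):
  for x in(-.008,.008):
    p=o["tool_pos"]+R@[x,y,.008]; q=proj(t,p);q=(q-[180,140]+.5)*4-.5; print(np.round(q)); cv2.circle(a,tuple(int(i) for i in q),2,(0,0,255),-1)
cv2.imwrite("pics/t1.png",a)
a=cv2.imread("pics/s1.png")
for z in(.008,-.07):
 for y in(-.0595,-.047,.047,.0595):
  for x in(-.008,.008):
    p=o["tool_pos"]+R@[x,y,z]; q=proj(s,p);q=(q-[200,100]+.5)*4-.5; cv2.circle(a,tuple(int(i) for i in q),2,(0,0,255),-1)
cv2.imwrite("pics/s1b.png",a)
E
```

```text
[130. 290.]
[132. 263.]
[151. 292.]
[153. 265.]
[311. 302.]
[313. 275.]
[333. 303.]
[335. 276.]
```

View pics/t1.png

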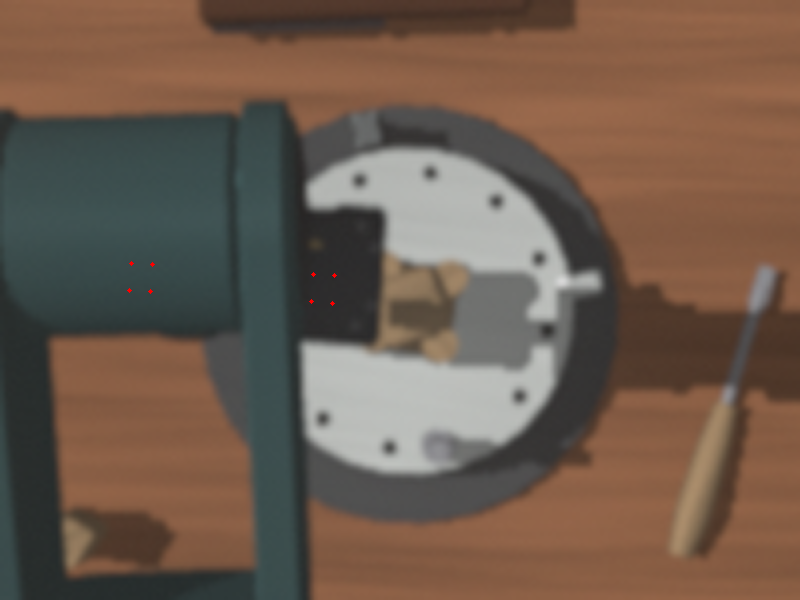

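View pics/s1b.png

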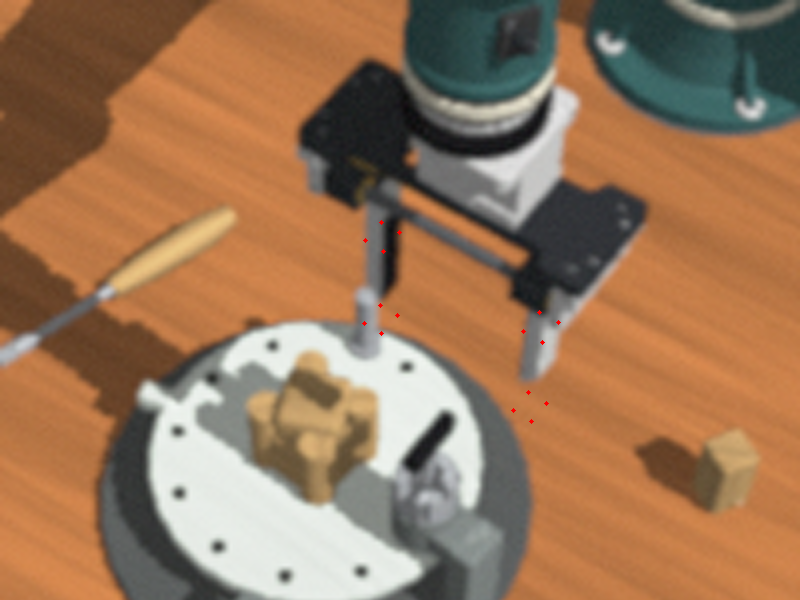

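```bash
python3 - <<'E'
from h import *
from bench import robot,cams
o=robot.get_obs(); s=load("scene1");t=load("top1"); R=dyaw(o)
a=cv2.imread("pics/s1.png");b=cv2.imread("pics/t1.png")
for z,c in((-.089,(0,0,255)),(-.105,(0,255,0)),(-.12,(255,0,0))):
 for y in(-.0885,.0885):
  for x in(-.0375,.0375):
    p=o["tool_pos"]+R@[x,y,z]
    q=proj(s,p);q=(q-[200,100]+.5)*4-.5; cv2.circle(a,tuple(int(i) for i in q),3,c,-1)
    q=proj(t,p);q=(q-[180,140]+.5)*4-.5; cv2.circle(b,tuple(int(i) for i in q),3,c,-1)
cv2.imwrite("pics/s1c.png",a);cv2.imwrite("pics/t1c.png",b)
E
```

```text
(no output)
```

View pics/s1c.png

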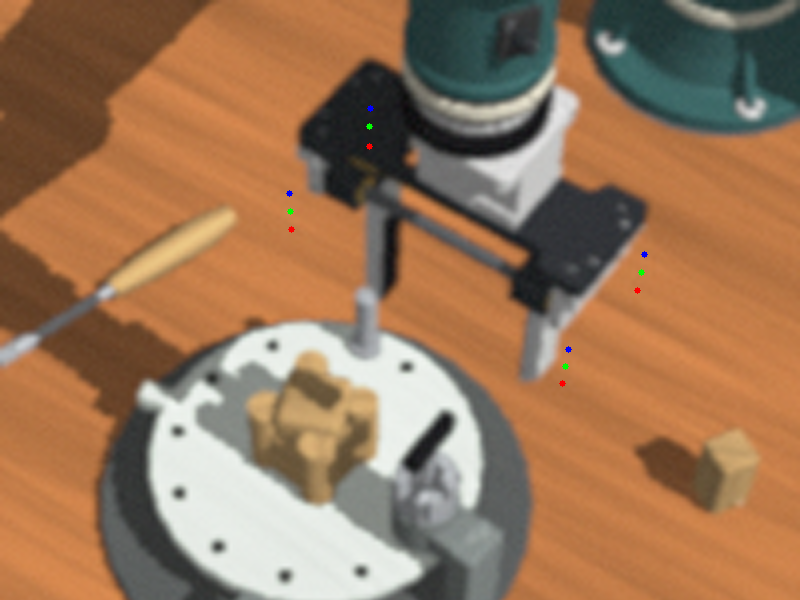

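View pics/t1c.png

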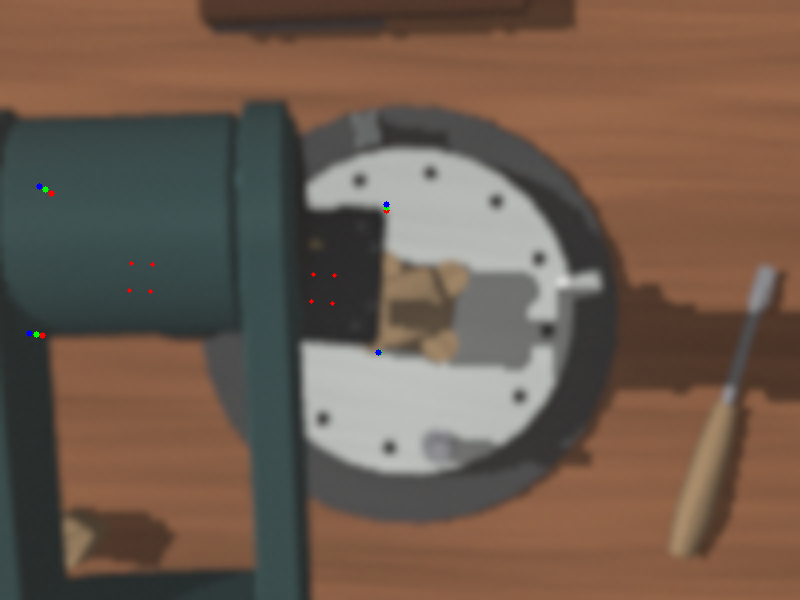

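>>> arm_command(plan=[0.9,0.9,0,0,0,0,0,0,0,2,0,0,-0.7,0,0,0,2,0,0,0,0,0,0,0,0,0,0,0])

```text
time: 4.2
tool_pos: [0.5766, 0.0782, 0.2274]
ee_rot: [3.141, 0.005, -0.014]
wrist_force: [0.2, 0.2, 0.2]
width: 0.094
```

```bash
cat > look.py <<'E'
import sys
from h import *
from bench import robot,cams
np.set_printoptions(precision=4,suppress=True)
def look(tag,cam="scene",box=(200,100,400,250),f=4,pts=()):
    o=robot.get_obs()
    s=cams.snapshot(cam);np.savez(tag+".npz",**s)
    x0,y0,x1,y1=box
    a=cv2.resize(s["pixels"][y0:y1,x0:x1,::-1],None,fx=f,fy=f,interpolation=cv2.INTER_CUBIC).copy()
    R=dyaw(o)
    for p in pts:
        q=proj(s,o["tool_pos"]+R@np.array(p)); q=(q-[x0,y0]+.5)*f-.5; cv2.circle(a,tuple(int(i) for i in q),2,(0,0,255),-1)
    cv2.imwrite("pics/"+tag+".png",a)
    print(o["time"],o["joint_positions"],o["tool_pos"],o["ee_rot"],o["wrist_force"],o["width"])
    return o,s
E
python3 - <<'E'
from look import *
tips=[(x,y,.008) for x in(-.008,.008) for y in(-.0595,-.047,.047,.0595)]
look("s2","scene",(250,130,350,250),5,tips)
E
```

```text
4.2 [ 0.0374  0.159   1.1977 -0.0001  1.7894  1.6224] [0.5766 0.0782 0.2274] [ 3.1412  0.0046 -0.0142] [0.1577 0.2287 0.2272] 0.09397635501728183
```

View pics/s2.png

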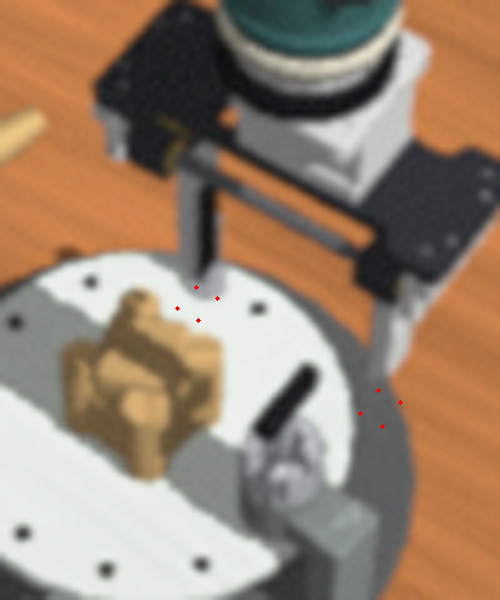

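>>> arm_command(plan=[0,0,1,0,0,0,0,0,0,1,0,0,0,0,0,0,1,0,0,0,0,0,0,0.5,0,0,0,0,0,0,0,0,0,0,0])

```text
time: 4.88
tool_pos: [0.577, 0.0789, 0.1941]
ee_rot: [-3.142, 0.001, -0.015]
wrist_force: [-0.1, 0.4, 0.4]
width: 0.0939
```

```bash

python3 - <<'E'
from look import *
tips=[(x,y,.008) for x in(-.008,.008) for y in(-.0595,-.047,.047,.0595)]
look("s3","scene",(250,130,350,250),5,tips)
E
```

```text
4.875 [0.0385 0.1583 1.2638 0.0001 1.7206 1.6243] [0.577  0.0789 0.1941] [-3.1416  0.0011 -0.015 ] [-0.1472  0.4255  0.3718] 0.09394542233378403
```

View pics/s3.png

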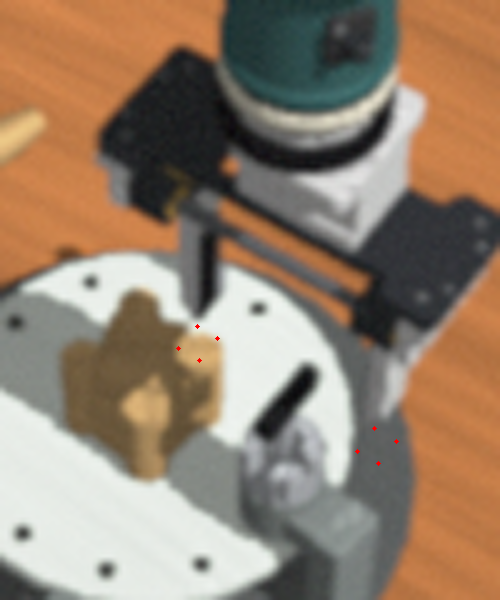

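>>> arm_command(plan=[0,0,0.8,0,0,0,0,0,0,0.8,0,0,0,0,0,0,0.7,0,0,0,0,0,0,0,0,0,0,0])

```text
time: 5.42
tool_pos: [0.5767, 0.0788, 0.1706]
ee_rot: [3.142, 0.002, -0.015]
wrist_force: [0.3, -1.3, -0.2]
width: 0.0943
```

```bash

python3 - <<'E'
from look import *
tips=[(x,y,.008) for x in(-.008,.008) for y in(-.0595,-.047,.047,.0595)]
look("s4","scene",(250,130,350,250),5,tips)
E
```

```text
5.425 [0.0384 0.1623 1.3055 0.0001 1.6758 1.6243] [0.5767 0.0788 0.1706] [ 3.1416  0.002  -0.0151] [ 0.342  -1.2571 -0.1605] 0.09428323503449529
```

View pics/s4.png

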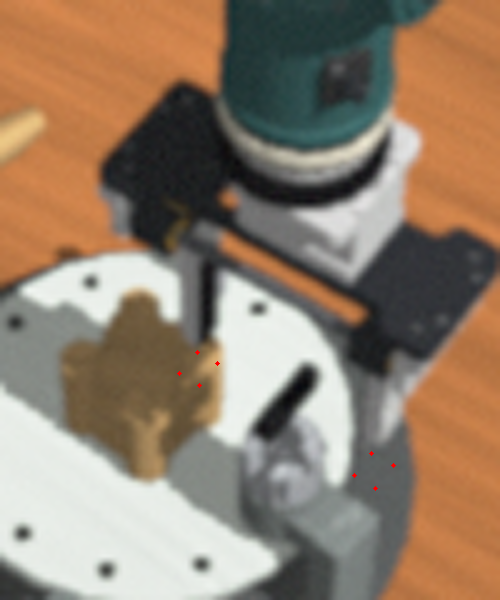

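>>> arm_command(plan=[0,0,0,0,0,0,0.4,0,0,0,0,0,0,0.79,0,0,0,0,0,0,0.79,0,0,0,0,0,0,0.79,0,0,0,0,0,0,0.79])

```text
time: 6.1
tool_pos: [0.5773, 0.0789, 0.1718]
ee_rot: [-3.142, -0.0, -0.015]
wrist_force: [0.1, -0.7, -0.2]
width: 0.0473
```

```bash

python3 - <<'E'
from look import *
look("s5","scene",(270,150,350,250),6,[(x,y,.008) for x in(-.008,.008) for y in(-.023,-.01,.01,.023)])
E
```

```text
6.1 [0.0384 0.1616 1.3038 0.     1.676  1.6243] [0.5773 0.0789 0.1718] [-3.1415 -0.0001 -0.0151] [ 0.1204 -0.6728 -0.182 ] 0.04725092154255705
```

View pics/s5.png

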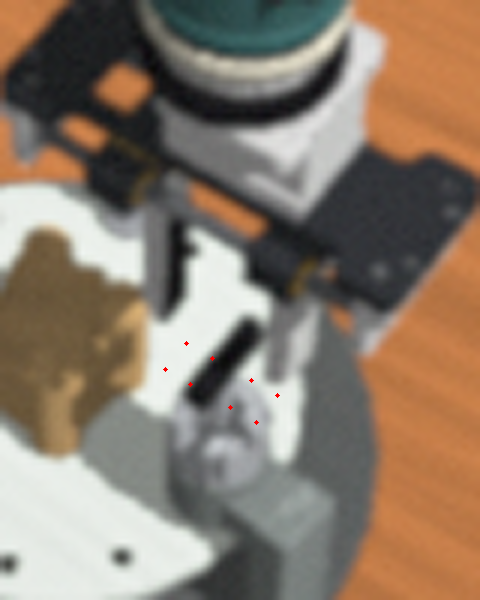

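```bash

python3 - <<'E'
from look import *
look("s6","scene",(270,150,350,250),6,[(x,y,z) for z in(.008,-.03) for x in(-.008,.008) for y in(-.036,-.0236,.0236,.036)])
look("t6","top",(200,150,300,260),5,[])
E
```

```text
6.15 [0.0384 0.1616 1.3039 0.0001 1.676  1.6244] [0.5773 0.0789 0.1718] [-3.1415 -0.0001 -0.0152] [-0.3052  0.344   0.0218] 0.04353949023969401
6.2 [0.0384 0.1617 1.3039 0.0001 1.676  1.6243] [0.5773 0.0789 0.1718] [-3.1415 -0.     -0.0151] [-0.0271 -0.8645  0.1223] 0.03946004452675278
```

View pics/s6.png

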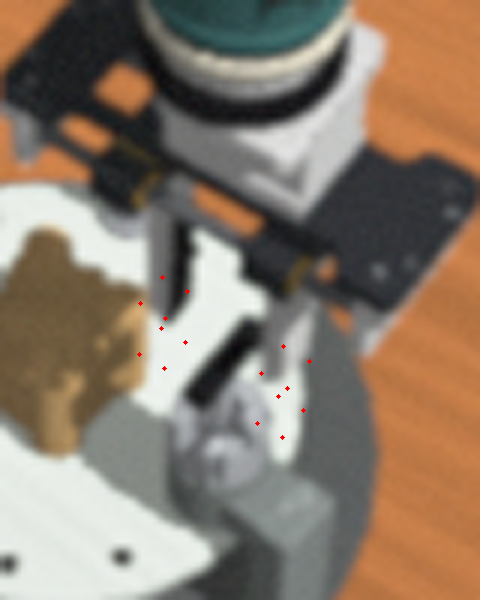

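View pics/t6.png

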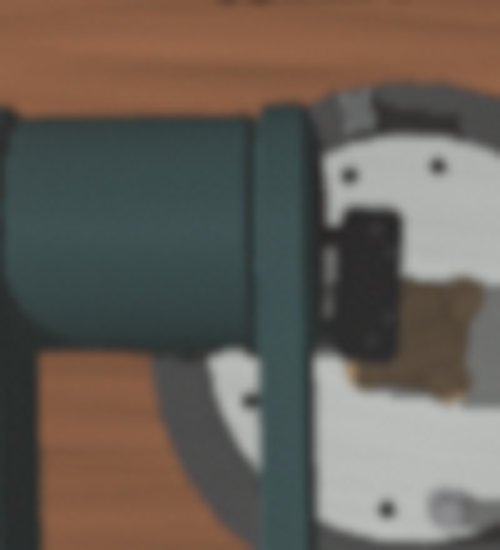

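>>> arm_command(plan=[0,0,0,0,0,0,0.79,0,0,0,0,0,0,0.82,0,0,0,0,0,0,0.84])

```text
time: 6.62
tool_pos: [0.5773, 0.0788, 0.1718]
ee_rot: [-3.141, 0.0, -0.015]
wrist_force: [0.6, -0.6, -1.0]
width: 0.0152
```

```bash

python3 - <<'E'
from look import *
look("s7","scene",(270,150,350,250),6,[])
E
```

```text
6.625 [0.0384 0.1617 1.3039 0.0001 1.676  1.6244] [0.5773 0.0788 0.1718] [-3.1415  0.     -0.0152] [ 0.6054 -0.5542 -1.0032] 0.01518203360226308
```

View pics/s7.png

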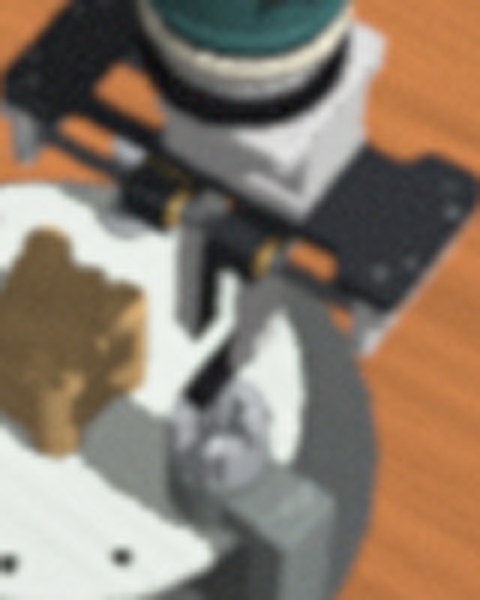

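>>> arm_command(plan=[0,0,0,0,0,0,0.86,0,0,0,0,0,0,0.88])

```text
time: 6.92
tool_pos: [0.5773, 0.0789, 0.1718]
ee_rot: [-3.141, -0.0, -0.015]
wrist_force: [-0.1, -0.2, 0.3]
width: 0.0112
```

>>> arm_command(plan=[0,0,0,0,0,0,0.92,0,0,0,0,0,0,0.92])

```text
time: 7.18
tool_pos: [0.5773, 0.0789, 0.1718]
ee_rot: [-3.142, 0.0, -0.015]
wrist_force: [0.3, 0.4, 0.5]
width: 0.0077
```

```bash

python3 - <<'E'
from look import *
o,s=look("s8","scene",(270,150,350,250),6,[])
for z in(.16,.18,.19,.2,.21): print(z,(proj(s,[.577,.079,z])-[270,150]+.5)*6-.5)
E
```

```text
7.175 [0.0384 0.1617 1.3039 0.0001 1.6761 1.6243] [0.5773 0.0789 0.1718] [-3.1415  0.     -0.0151] [0.2878 0.4458 0.5466] 0.007731108619279176
0.16 [221.5733 387.0741]
0.18 [223.1954 361.2189]
0.19 [224.0237 348.017 ]
0.2 [224.8638 334.6268]
0.21 [225.7159 321.0444]
```

View pics/s8.png

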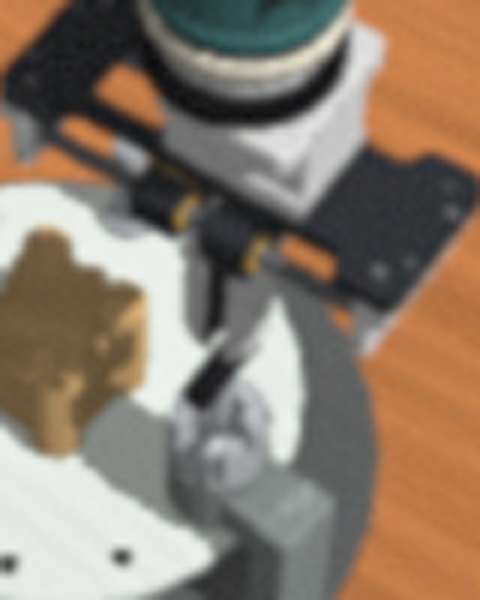

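>>> arm_command(plan=[0,0,0.2,0,0,0,0.92,0,0,0,0,0,0,0.92])

```text
time: 7.48
tool_pos: [0.5771, 0.0788, 0.1695]
ee_rot: [-3.142, 0.001, -0.015]
wrist_force: [0.2, -0.3, -0.4]
width: 0.0074
```

>>> arm_command(plan=[0,0,0.2,0,0,0,0.92,0,0,0,0,0,0,0.92])

```text
time: 7.72
tool_pos: [0.5771, 0.0788, 0.1675]
ee_rot: [-3.142, 0.0, -0.015]
wrist_force: [0.3, -0.2, 0.7]
width: 0.0074
```

>>> arm_command(plan=[0,0,0.2,0,0,0,0.92,0,0,0,0,0,0,0.92])

```text
time: 7.98
tool_pos: [0.5772, 0.0788, 0.1655]
ee_rot: [-3.142, 0.0, -0.015]
wrist_force: [-0.7, -0.5, 1.4]
width: 0.0075
```

>>> arm_command(plan=[0,0,0.2,0,0,0,0.92,0,0,0,0,0,0,0.92])

```text
time: 8.22
tool_pos: [0.5772, 0.0789, 0.1635]
ee_rot: [-3.142, 0.0, -0.015]
wrist_force: [0.0, 0.3, -0.3]
width: 0.0074
```

>>> arm_command(plan=[0,0,0.1,0,0,0,0.92,0,0,0,0,0,0,0.92])

```text
time: 8.48
tool_pos: [0.5773, 0.0788, 0.1627]
ee_rot: [-3.142, 0.0, -0.015]
wrist_force: [0.1, -0.3, -0.2]
width: 0.0073
```

```bash

python3 - <<'E'
from look import *
o,s=look("s9","scene",(270,150,350,250),6,[])
E
```

```text
8.475 [0.0384 0.1638 1.3194 0.0001 1.6585 1.6244] [0.5773 0.0788 0.1627] [-3.1415  0.0001 -0.0152] [ 0.1099 -0.3077 -0.1867] 0.0073430901849790755
```

View pics/s9.png

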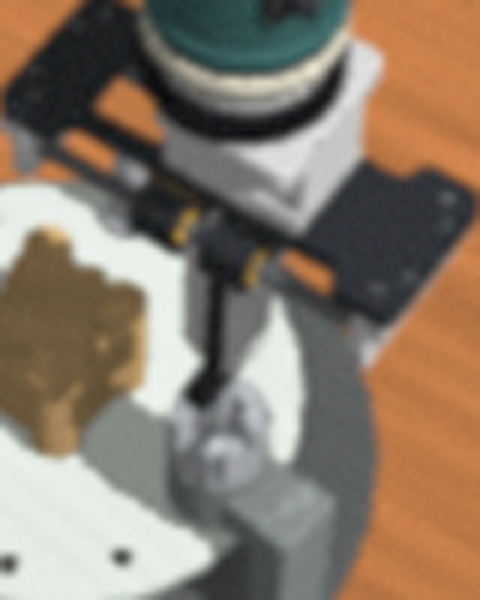

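>>> arm_command(plan=[0,0,0.2,0,0,0,0.92,0,0,0,0,0,0,0.92])

```text
time: 8.78
tool_pos: [0.5773, 0.0789, 0.1607]
ee_rot: [-3.141, 0.0, -0.015]
wrist_force: [-0.2, -0.2, -0.0]
width: 0.0077
```

>>> arm_command(plan=[0,0,0.1,0,0,0,0.92,0,0,0,0,0,0,0.92])

```text
time: 9.02
tool_pos: [0.5775, 0.0789, 0.1605]
ee_rot: [-3.141, -0.001, -0.015]
wrist_force: [-0.9, -0.4, 3.4]
width: 0.0074
```

>>> arm_command(plan=[0,0,0.1,0,0,0,0.92,0,0,0,0,0,0,0.92])

```text
time: 9.28
tool_pos: [0.5777, 0.079, 0.1604]
ee_rot: [-3.141, -0.002, -0.015]
wrist_force: [-1.0, 0.2, 7.0]
width: 0.0074
```

>>> arm_command(plan=[0,0,0.1,0,0,0,0.92,0,0,0,0,0,0,0.92])

```text
time: 9.52
tool_pos: [0.5779, 0.079, 0.1603]
ee_rot: [-3.141, -0.003, -0.015]
wrist_force: [-1.7, 0.1, 9.1]
width: 0.0074
```

>>> arm_command(plan=[0,0,-0.7,0,0,0,0.6,0,0,0,0,0,0,0.6,0,0,0,0,0,0,0.6,0,0,0,0,0,0,0.6,0,0,0.7,0,0,0,0.6,0,0,1,0,0,0,0.6,0,0,0,0,0,0,0.6])

```text
time: 10.4
tool_pos: [0.5763, 0.0788, 0.1458]
ee_rot: [3.141, 0.003, -0.015]
wrist_force: [-0.8, 0.7, 0.4]
width: 0.0377
```

```bash

python3 - <<'E'
from look import *
o,s=look("s10","scene",(270,150,350,250),6,[])
E
```

```text
10.4 [0.0384 0.1691 1.3466 0.0001 1.6292 1.6244] [0.5763 0.0788 0.1458] [ 3.1415  0.0033 -0.0152] [-0.7523  0.7089  0.3953] 0.03771445369888925
```

View pics/s10.png

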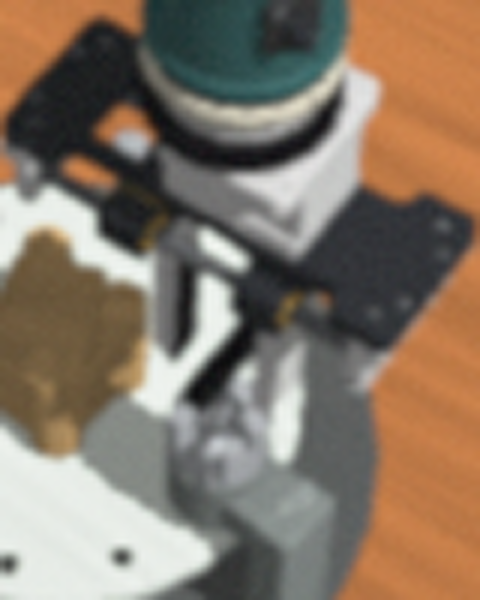

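>>> arm_command(plan=[0,0,0.8,0,0,0,0.6,0,0,0,0,0,0,0.8,0,0,0,0,0,0,0.83,0,0,0,0,0,0,0.85,0,0,0,0,0,0,0.86])

```text
time: 11.08
tool_pos: [0.5774, 0.0789, 0.14]
ee_rot: [-3.141, -0.001, -0.015]
wrist_force: [-0.1, 0.9, 1.3]
width: 0.0133
```

>>> arm_command(plan=[0,0,0,0,0,0,0.87])

```text
time: 11.2
tool_pos: [0.5774, 0.0787, 0.14]
ee_rot: [3.141, -0.0, -0.015]
wrist_force: [-0.1, -0.3, 0.7]
width: 0.012
```

>>> arm_command(plan=[0,0,0,0,0,0,0.88])

```text
time: 11.32
tool_pos: [0.5774, 0.0787, 0.14]
ee_rot: [3.141, -0.0, -0.015]
wrist_force: [0.4, 0.1, 0.8]
width: 0.0121
```

>>> arm_command(plan=[0,0,0,0,0,0,0.92,0,0,0,0,0,0,0.95])

```text
time: 11.58
tool_pos: [0.5774, 0.0787, 0.14]
ee_rot: [3.141, -0.0, -0.015]
wrist_force: [0.5, -1.3, 1.4]
width: 0.0119
```

>>> arm_command(plan=[0,0,-0.2,0,0,0,0.95,0,0,0,0,0,0,0.95])

```text
time: 11.82
tool_pos: [0.577, 0.0786, 0.1402]
ee_rot: [3.141, 0.002, -0.015]
wrist_force: [2.0, -1.1, -6.9]
width: 0.0115
```

>>> arm_command(plan=[0,0,-0.2,0,0,0,0.95,0,0,0,0,0,0,0.95])

```text
time: 12.08
tool_pos: [0.5769, 0.0786, 0.1426]
ee_rot: [3.141, 0.002, -0.015]
wrist_force: [3.2, -1.2, -9.3]
width: 0.0116
```

>>> arm_command(plan=[0,0,-0.3,0,0,0,0.95,0,0,-0.3,0,0,0,0.95,0,0,0,0,0,0,0.95])

```text
time: 12.45
tool_pos: [0.577, 0.0787, 0.1499]
ee_rot: [3.141, 0.001, -0.015]
wrist_force: [1.3, -2.0, -9.8]
width: 0.0116
```

>>> arm_command(plan=[0,0,-0.2,0,0,0,0.95,0,0,0,0,0,0,0.95])

```text
time: 12.7
tool_pos: [0.5771, 0.0787, 0.1519]
ee_rot: [3.141, 0.0, -0.015]
wrist_force: [2.0, -2.7, -11.1]
width: 0.0117
```

>>> arm_command(plan=[0,0,-0.2,0,0,0,0.95,0,0,0,0,0,0,0.95])

```text
time: 12.95
tool_pos: [0.5771, 0.0787, 0.1538]
ee_rot: [3.141, 0.0, -0.015]
wrist_force: [0.9, -2.8, -10.5]
width: 0.0118
```

>>> arm_command(plan=[0,0,-0.2,0,0,0,0.95,0,0,0,0,0,0,0.95])

```text
time: 13.2
tool_pos: [0.5771, 0.0788, 0.1559]
ee_rot: [3.141, 0.0, -0.015]
wrist_force: [0.9, -3.5, -10.5]
width: 0.0114
```

>>> arm_command(plan=[0,0,-0.15,0,0,0,0.95,0,0,0,0,0,0,0.95])

```text
time: 13.45
tool_pos: [0.5772, 0.0788, 0.1573]
ee_rot: [3.142, 0.0, -0.015]
wrist_force: [1.6, -2.5, -11.9]
width: 0.0115
```

>>> arm_command(plan=[0,0,-0.15,0,0,0,0.95,0,0,0,0,0,0,0.95])

```text
time: 13.7
tool_pos: [0.5772, 0.0788, 0.1588]
ee_rot: [3.142, 0.0, -0.015]
wrist_force: [0.7, -2.9, -13.0]
width: 0.0121
```

>>> arm_command(plan=[0,0,-0.15,0,0,0,0.95,0,0,0,0,0,0,0.95])

```text
time: 13.95
tool_pos: [0.5772, 0.0788, 0.1604]
ee_rot: [3.142, 0.0, -0.015]
wrist_force: [1.2, -2.9, -11.8]
width: 0.0116
```

>>> arm_command(plan=[0,0,-0.1,0,0,0,0.95,0,0,0,0,0,0,0.95])

```text
time: 14.2
tool_pos: [0.5772, 0.0788, 0.1613]
ee_rot: [-3.142, 0.0, -0.015]
wrist_force: [0.7, -2.6, -12.0]
width: 0.0115
```

>>> arm_command(plan=[0,0,-0.1,0,0,0,0.95,0,0,0,0,0,0,0.95])

```text
time: 14.45
tool_pos: [0.5772, 0.0788, 0.1623]
ee_rot: [-3.142, 0.0, -0.015]
wrist_force: [0.5, -3.6, -12.4]
width: 0.0118
```

>>> arm_command(plan=[0,0,-0.1,0,0,0,0.95,0,0,0,0,0,0,0.95])

```text
time: 14.7
tool_pos: [0.5772, 0.0789, 0.1629]
ee_rot: [-3.142, 0.001, -0.015]
wrist_force: [-0.1, -3.5, -14.1]
width: 0.012
```

>>> arm_command(plan=[0,0,-0.1,0,0,0,0.95,0,0,0,0,0,0,0.95])

```text
time: 14.95
tool_pos: [0.577, 0.0788, 0.163]
ee_rot: [3.142, 0.002, -0.015]
wrist_force: [1.7, -3.4, -18.4]
width: 0.0118
```

>>> arm_command(plan=[0,0,0.25,0,0,0,0.95,0,0,0,0,0,-6,0.95,0,0,0,0,0,-6,0.95,0,0,0,0,0,0,0.95])

```text
time: 15.45
tool_pos: [0.5774, 0.079, 0.1628]
ee_rot: [-3.142, -0.001, 0.193]
wrist_force: [-0.4, -3.4, -12.1]
width: 0.0116
```

```bash
cat > st.py <<'E'
from h import *
from bench import robot
np.set_printoptions(precision=4,suppress=True)
o=robot.get_obs()
for k in("time","tool_pos","ee_rot","wrist_force","wrist_torque","width"): print(k,o[k])
E
python3 st.py
```

```text
time 15.45
tool_pos [0.5774 0.079  0.1628]
ee_rot [-3.1415 -0.001   0.1932]
wrist_force [ -0.4146  -3.3545 -12.1318]
wrist_torque [-0.6357  0.0514  0.0463]
width 0.011593322079999045
```

>>> arm_command(plan=[0,0,0,0,0,-8,0.95,0,0,0,0,0,-8,0.95,0,0,0,0,0,-8,0.95,0,0,0,0,0,0,0.95])

```text
time: 15.95
tool_pos: [0.5773, 0.0792, 0.1624]
ee_rot: [-3.141, -0.001, 0.61]
wrist_force: [0.3, -2.0, -12.3]
width: 0.0119
```

```bash
python3 st.py
```

```text
time 15.95
tool_pos [0.5773 0.0792 0.1624]
ee_rot [-3.1414 -0.0007  0.6104]
wrist_force [  0.2693  -1.9606 -12.2565]
wrist_torque [-0.6292  0.084   0.0473]
width 0.011853174816042483
```

>>> arm_command(plan=[0,0,0,0,0,-8,0.95,0,0,0,0,0,-8,0.95,0,0,0,0,0,-6,0.95,0,0,0,0,0,0,0.95])

```text
time: 16.45
tool_pos: [0.5772, 0.0793, 0.1621]
ee_rot: [-3.141, -0.001, 0.994]
wrist_force: [0.9, -1.5, -12.4]
width: 0.0121
```

```bash
python3 st.py
```

```text
time 16.45
tool_pos [0.5772 0.0793 0.1621]
ee_rot [-3.1412 -0.0007  0.9936]
wrist_force [  0.9152  -1.538  -12.3931]
wrist_torque [-0.44    0.1632  0.0259]
width 0.012051091669453088
```

>>> arm_command(plan=[0,0,0,0,0,-2.5,0.95,0,0,0,0,0,-2.5,0.95,0,0,0,0,0,0,0.95])

```text
time: 16.82
tool_pos: [0.5771, 0.0793, 0.1619]
ee_rot: [-3.141, -0.001, 1.081]
wrist_force: [-0.7, -1.9, -11.4]
width: 0.0118
```

```bash
python3 st.py
```

```text
time 16.825
tool_pos [0.5771 0.0793 0.1619]
ee_rot [-3.141  -0.0006  1.0814]
wrist_force [ -0.6793  -1.8548 -11.4482]
wrist_torque [-0.4075  0.2256  0.0763]
width 0.011821175532637724
```

>>> arm_command(plan=[0,0,0.15,0,0,0,0.95,0,0,0,0,0,0,0.95])

```text
time: 17.08
tool_pos: [0.5771, 0.0792, 0.1602]
ee_rot: [-3.141, -0.0, 1.083]
wrist_force: [-0.6, -0.5, -11.0]
width: 0.0114
```

>>> arm_command(plan=[0,0,0.15,0,0,0,0.95,0,0,0,0,0,0,0.95])

```text
time: 17.32
tool_pos: [0.5772, 0.0791, 0.1587]
ee_rot: [-3.141, -0.0, 1.084]
wrist_force: [-1.3, -0.6, -11.2]
width: 0.0117
```

```bash
python3 st.py
```

```text
time 17.325
tool_pos [0.5772 0.0791 0.1587]
ee_rot [-3.1411 -0.0004  1.0843]
wrist_force [ -1.2896  -0.5666 -11.2396]
wrist_torque [-0.1745  0.3029 -0.0373]
width 0.011718696859288313
```

>>> arm_command(plan=[0,0,0.12,0,0,0,0.95,0,0,0,0,0,0,0.95])

```text
time: 17.58
tool_pos: [0.5772, 0.0791, 0.1575]
ee_rot: [-3.141, -0.0, 1.084]
wrist_force: [-0.1, -0.5, -11.7]
width: 0.0115
```

>>> arm_command(plan=[0,0,0.12,0,0,0,0.95,0,0,0,0,0,0,0.95])

```text
time: 17.82
tool_pos: [0.5772, 0.079, 0.1563]
ee_rot: [-3.141, -0.0, 1.085]
wrist_force: [-2.5, -0.2, -11.2]
width: 0.0119
```

>>> arm_command(plan=[0,0,0.12,0,0,0,0.95,0,0,0,0,0,0,0.95])

```text
time: 18.08
tool_pos: [0.5774, 0.079, 0.1561]
ee_rot: [3.141, -0.001, 1.085]
wrist_force: [-2.4, -0.8, -6.8]
width: 0.0118
```

```bash
python3 st.py
```

```text
time 18.075
tool_pos [0.5774 0.079  0.1561]
ee_rot [ 3.141  -0.0007  1.0846]
wrist_force [-2.3699 -0.7656 -6.8341]
wrist_torque [ 0.0412  0.7002 -0.0515]
width 0.011756858923475022
```

>>> arm_command(plan=[0,0,0.1,0,0,0,0.95,0,0,0.1,0,0,0,0.95,0,0,0,0,0,0,0.95])

```text
time: 18.45
tool_pos: [0.5776, 0.079, 0.1558]
ee_rot: [3.139, -0.002, 1.085]
wrist_force: [-5.5, -0.1, 1.5]
width: 0.0122
```

```bash
python3 st.py
```

```text
time 18.45
tool_pos [0.5776 0.079  0.1558]
ee_rot [ 3.1395 -0.0016  1.0847]
wrist_force [-5.4593 -0.1027  1.477 ]
wrist_torque [0.0185 1.2354 0.0279]
width 0.012169178766083429
```

Seated firmly about 4 mm below the land, with the lift force gone. I'll open now.

>>> arm_command(plan=[0,0,0,0,0,0,0.86,0,0,0,0,0,0,0.84,0,0,0,0,0,0,0.75,0,0,0,0,0,0,0.6,0,0,0,0,0,0,0.6,0,0,0,0,0,0,0.6])

```text
time: 19.2
tool_pos: [0.5774, 0.0788, 0.153]
ee_rot: [3.141, -0.0, 1.084]
wrist_force: [-0.0, 0.1, -0.6]
width: 0.0378
```

```bash

python3 - <<'E'
from look import *
o,s=look("s11","scene",(270,150,350,250),6,[])
E
```

```text
19.2 [0.0383 0.1665 1.3353 0.0001 1.6396 0.5248] [0.5774 0.0788 0.153 ] [ 3.1415 -0.0001  1.0843] [-0.0468  0.0913 -0.6133] 0.03779811685867811
```

View pics/s11.png

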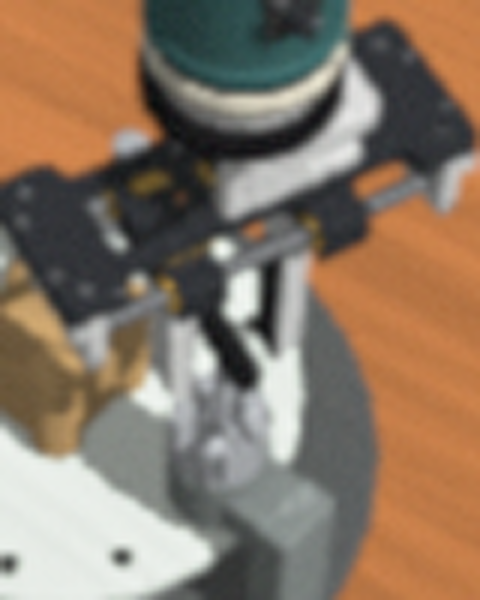

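>>> arm_command(plan=[0,0,-1,0,0,0,0.5,0,0,-2,0,0,0,0.5,0,0,-3,0,0,0,0.5,0,0,-1,0,0,0,0.5])

```text
time: 19.75
tool_pos: [0.5784, 0.0789, 0.2264]
ee_rot: [3.137, -0.003, 1.084]
wrist_force: [0.1, -0.3, 0.1]
width: 0.0473
```

```bash
python3 - <<'E'
from look import *
o=robot.get_obs(); print(o["tool_pos"],goto(o,[.4715,-.039,.222],.22))
E
```

```text
[0.5784 0.0789 0.2264] (array([-15.4256,  -3.9432,   0.3781]), array([ 0.1697, -0.2478, 49.5314]))
```

>>> arm_command(plan=[-5.1,-1.3,0,0,0,0,0.5,-5.1,-1.3,0,0,0,0,0.5,-5.1,-1.3,0,0,0,0,0.5,0,0,0,0,0,10,0.5,0,0,0,0,0,10,0.5,0,0,0,0,0,10,0.5,0,0,0,0,0,10,0.5,0,0,0,0,0,9.5,0.5])

```text
time: 20.75
tool_pos: [0.4711, -0.0382, 0.2228]
ee_rot: [-3.141, 0.0, 0.215]
wrist_force: [0.1, 0.3, -0.1]
width: 0.0467
```

```bash
python3 - <<'E'
from look import *
o,s=look("s12","scene",(210,110,340,260),4,[])
t=o and look("t12","top",(210,150,350,280),5,[])
print(goto(o,[.4715,-.039,.12],.22))
E
```

```text
20.75 [-0.201  -0.0901  1.4634  0.0001  1.7689  1.155 ] [ 0.4711 -0.0382  0.2228] [-3.1413  0.0005  0.2149] [ 0.1331  0.2916 -0.0794] 0.04672517050251798
20.8 [-0.201  -0.0901  1.4634 -0.      1.7689  1.1583] [ 0.4711 -0.0382  0.2228] [-3.1414  0.0005  0.2115] [-0.4693  0.4543 -0.7079] 0.04697787091074056
(array([ 0.0295,  0.0937, 10.2787]), array([-0.0178,  0.0285, -0.2945]))
```

View pics/s12.png

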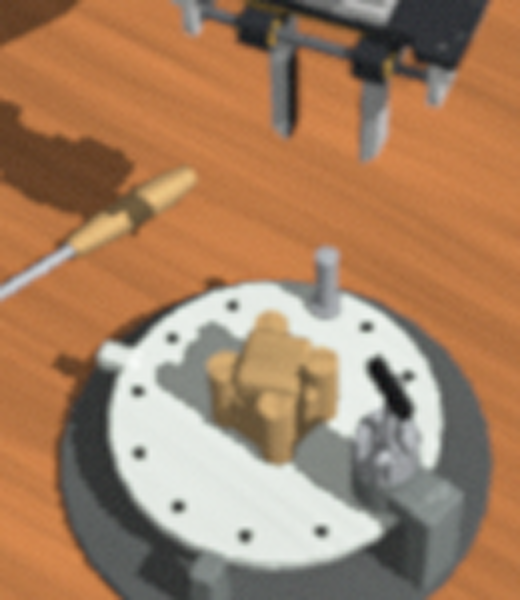

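View pics/t12.png

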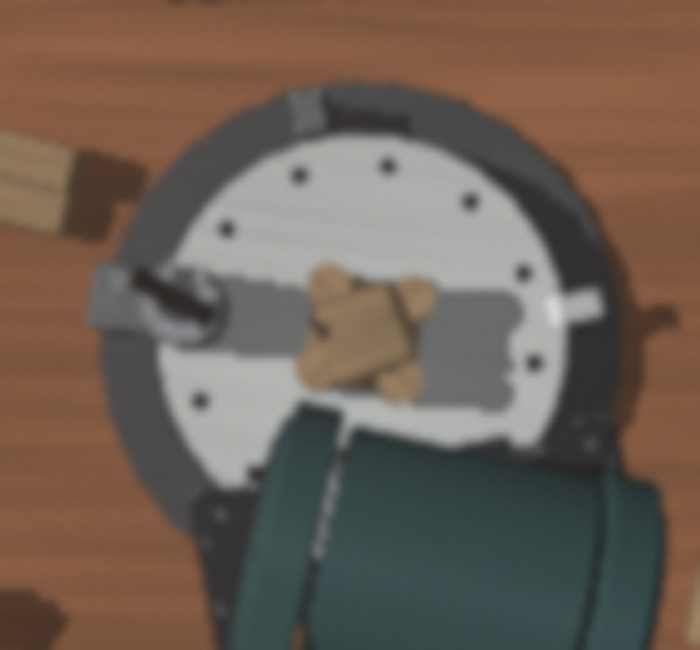

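>>> arm_command(plan=[0,0,4,0,0,0,0.5,0,0,4,0,0,0,0.5,0,0,2.8,0,0,0,0.5,0,0,0,0,0,0,0.5])

```text
time: 21.35
tool_pos: [0.4692, -0.0377, 0.1124]
ee_rot: [-3.139, 0.006, 0.223]
wrist_force: [-0.7, -1.1, 0.5]
width: 0.0468
```

```bash
python3 - <<'E'
from look import *
o,s=look("s13","scene",(240,120,340,220),6,[])
E
```

```text
21.35 [-0.2008 -0.062   1.6554  0.0001  1.5543  1.1472] [ 0.4692 -0.0377  0.1124] [-3.139   0.0056  0.2228] [-0.6619 -1.1286  0.5446] 0.04680645386510678
```

View pics/s13.png

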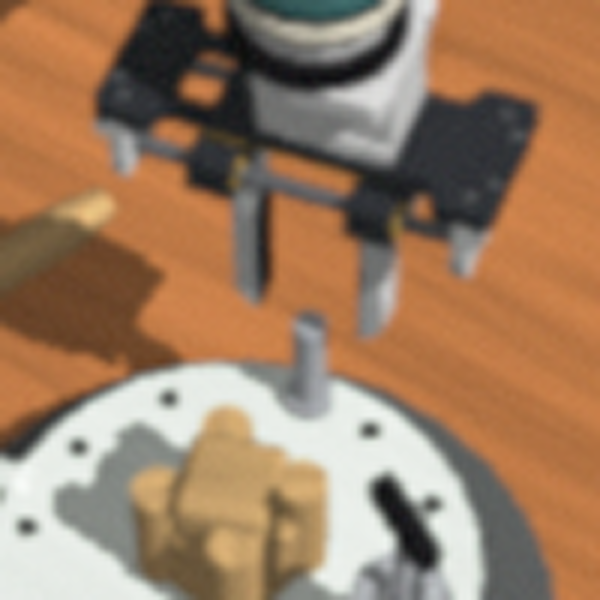

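>>> arm_command(plan=[0,0,1.5,0,0,0,0.5,0,0,1.6,0,0,0,0.5,0,0,1.6,0,0,0,0.6,0,0,0,0,0,0,0.73,0,0,0,0,0,0,0.73,0,0,0,0,0,0,0.73])

```text
time: 22.15
tool_pos: [0.4719, -0.0383, 0.0689]
ee_rot: [3.141, -0.001, 0.221]
wrist_force: [-0.2, -0.1, -0.2]
width: 0.0254
```

```bash
python3 - <<'E'
from look import *
o,s=look("s14","scene",(240,120,340,220),6,[])
E
```

```text
22.15 [-0.2009 -0.0353  1.7185  0.0002  1.457   1.1494] [ 0.4719 -0.0383  0.0689] [ 3.1411 -0.0014  0.2205] [-0.1687 -0.0628 -0.2062] 0.025382499282970334
```

View pics/s14.png

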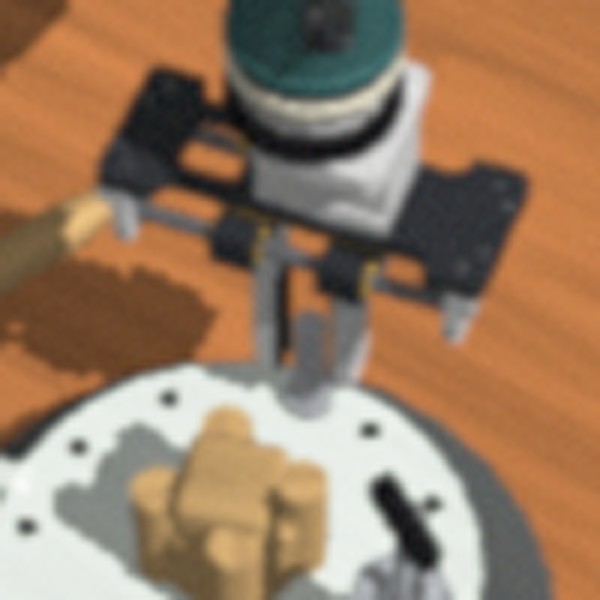

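>>> arm_command(plan=[0.04,0.84,0,0,0,-5,0.73,0.04,0.84,0,0,0,-5,0.73,0.04,0.84,0,0,0,-5,0.73,0.04,0.84,0,0,0,-5,0.73,0,0,0,0,0,0,0.73])

```text
time: 22.82
tool_pos: [0.4848, -0.0694, 0.0686]
ee_rot: [3.141, -0.001, 0.568]
wrist_force: [-0.1, -0.3, -0.7]
width: 0.0256
```

```bash
python3 - <<'E'
from look import *
o,s=look("s15","scene",(210,130,340,280),4,[])
d=o["tool_pos"]-[.5655,-.0185,0]; print(np.hypot(*d[:2]),np.degrees(np.arctan2(d[1],d[0]))%360-180, np.degrees(o["ee_rot"][2]))
E
```

```text
22.825 [-0.258   0.0019  1.6824 -0.      1.4562  0.7448] [ 0.4848 -0.0694  0.0686] [ 3.1408 -0.0007  0.568 ] [-0.0754 -0.3281 -0.7114] 0.02555219513864122
0.09540647135702934 32.233417802248425 32.5432007514883
```

View pics/s15.png

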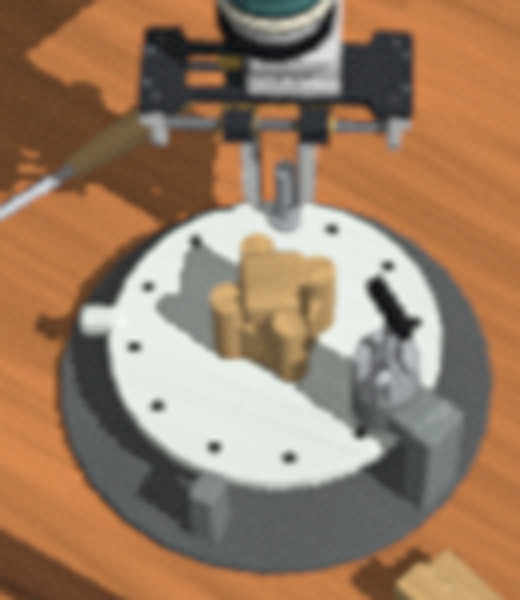

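>>> arm_command(plan=[0.04,0.84,0,0,0,-5,0.73,0.04,0.84,0,0,0,-5,0.73,0.04,0.84,0,0,0,-5,0.73,0.04,0.84,0,0,0,-5,0.73,0.04,0.84,0,0,0,-5,0.73,0.04,0.84,0,0,0,-5,0.73,0.04,0.84,0,0,0,-5,0.73,0.04,0.84,0,0,0,-5,0.73])

```text
time: 23.88
tool_pos: [0.536, -0.1088, 0.0684]
ee_rot: [-3.14, 0.001, 1.269]
wrist_force: [-2.3, -0.2, 3.5]
width: 0.0253
```

>>> arm_command(plan=[0.04,0.84,0,0,0,-5,0.73,0.04,0.84,0,0,0,-5,0.73,0.04,0.84,0,0,0,-5,0.73,0,0,0,0,0,0,0.73])

```text
time: 24.38
tool_pos: [0.5621, -0.1129, 0.0682]
ee_rot: [3.141, 0.0, 1.528]
wrist_force: [1.2, -0.5, 0.2]
width: 0.0254
```

```bash
python3 - <<'E'
from look import *
o,s=look("s16","scene",(210,130,340,280),4,[])
d=o["tool_pos"]-[.5655,-.0185,0]; print(np.hypot(*d[:2]),np.degrees(np.arctan2(d[1],d[0]))%360-180, np.degrees(o["ee_rot"][2]))
look("t16","top",(210,150,350,280),5,[])
E
```

```text
24.375 [-0.2972  0.1855  1.4838  0.0001  1.4717 -0.2542] [ 0.5621 -0.1129  0.0682] [3.141  0.     1.5277] [ 1.1627 -0.4825  0.2266] 0.025444353505732556
0.094479998177584 87.9348137113077 87.53265558200924
24.425 [-0.2973  0.1851  1.4842  0.0002  1.4718 -0.254 ] [ 0.5619 -0.1128  0.0682] [ 3.1411 -0.0001  1.5275] [-0.4965  0.4834 -0.4867] 0.02572423527876288
```

View pics/s16.png

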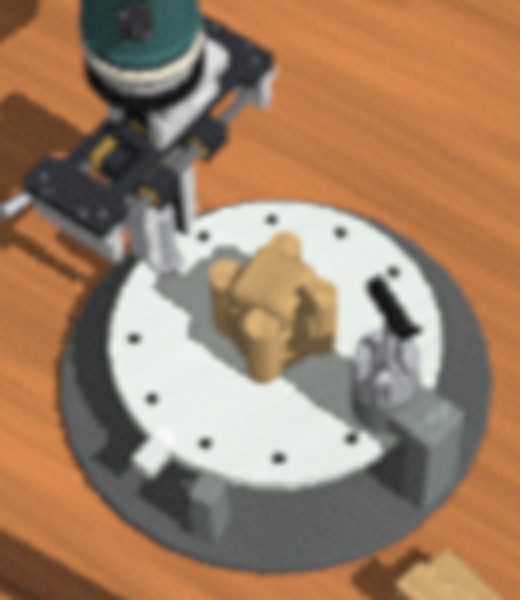

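View pics/t16.png

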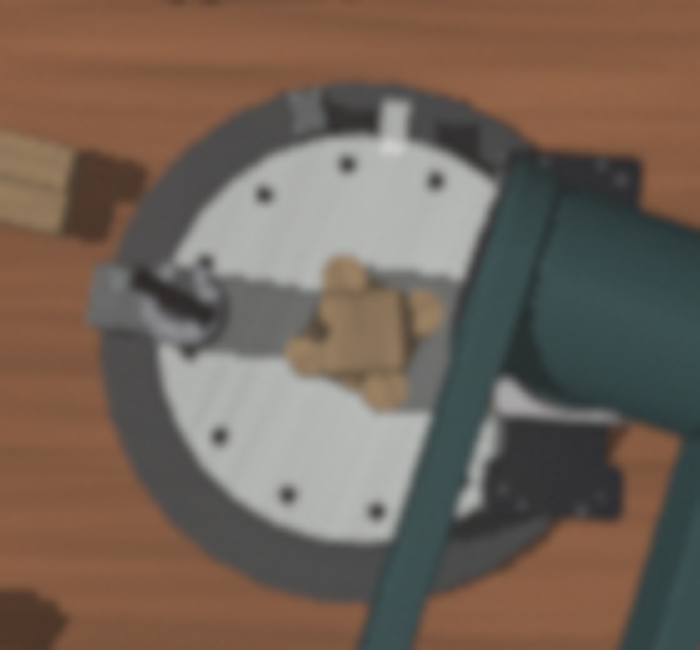

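>>> arm_command(plan=[0.03,0.68,0,0,0,-4,0.73,0.03,0.68,0,0,0,-4,0.73,0,0,0,0,0,0,0.73])

```text
time: 24.85
tool_pos: [0.5754, -0.1123, 0.0682]
ee_rot: [3.141, -0.0, 1.667]
wrist_force: [0.3, 0.6, -0.2]
width: 0.0256
```

>>> arm_command(plan=[0,0.17,0,0,0,-1,0.73,0,0.17,0,0,0,-1,0.73,0,0,0,0,0,0,0.73])

```text
time: 25.22
tool_pos: [0.5785, -0.112, 0.0681]
ee_rot: [-3.141, -0.0, 1.704]
wrist_force: [-1.4, 0.4, -0.1]
width: 0.0251
```

```bash
python3 - <<'E'
from look import *
o,s=look("s17","top",(240,150,320,220),8,[])
d=o["tool_pos"]-[.5655,-.0185,0]; print(np.hypot(*d[:2]),np.degrees(np.arctan2(d[1],d[0]))%360-180, np.degrees(o["ee_rot"][2]))
E
```

```text
25.225 [-0.2876  0.2206  1.4423  0.0004  1.479  -0.4206] [ 0.5785 -0.112   0.0681] [-3.1414 -0.0005  1.7038] [-1.3506  0.4156 -0.0747] 0.02509474217011017
0.09437103891974741 97.93957664623696 97.62029237552007
```

View pics/s17.png

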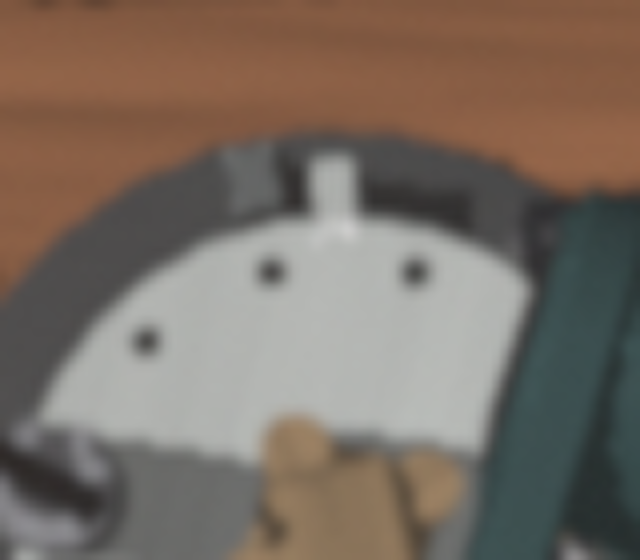

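>>> arm_command(plan=[0.01,0.25,0,0,0,-1.5,0.73,0.01,0.25,0,0,0,-1.5,0.73,0,0,0,0,0,0,0.73])

```text
time: 25.65
tool_pos: [0.5841, -0.1113, 0.0681]
ee_rot: [3.141, 0.0, 1.757]
wrist_force: [-1.3, 0.1, -0.5]
width: 0.0256
```

>>> arm_command(plan=[0,0.1,0,0,0,-0.6,0.73,0,0,0,0,0,0,0.73])

```text
time: 25.9
tool_pos: [0.5846, -0.1111, 0.0681]
ee_rot: [3.141, 0.0, 1.767]
wrist_force: [-1.3, 0.0, 1.3]
width: 0.0256
```

>>> arm_command(plan=[0,0.1,0,0,0,-0.6,0.73,0,0,0,0,0,0,0.73])

```text
time: 26.15
tool_pos: [0.5855, -0.1109, 0.0681]
ee_rot: [-3.142, 0.0, 1.777]
wrist_force: [-1.4, 1.2, -1.2]
width: 0.0252
```

```bash
python3 - <<'E'
from look import *
o,s=look("s18","top",(240,150,320,220),8,[])
E
```

```text
26.15 [-0.2823  0.2347  1.4253 -0.      1.4816 -0.4889] [ 0.5855 -0.1109  0.0681] [-3.1416  0.      1.7774] [-1.3878  1.2459 -1.1712] 0.025247054461410394
```

View pics/s18.png

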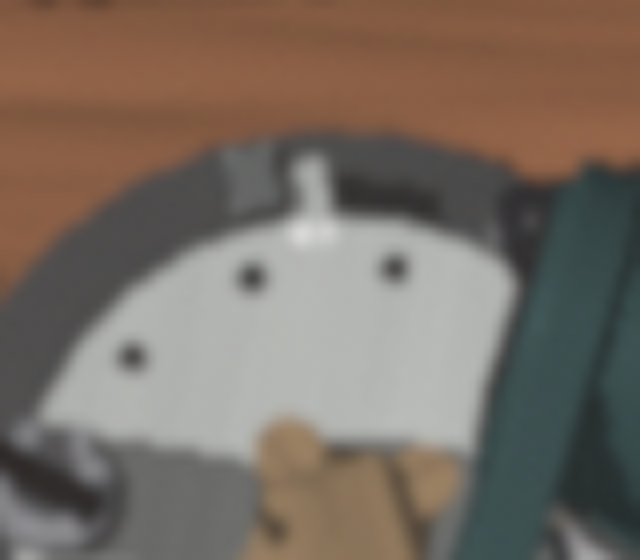

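>>> arm_command(plan=[0,0.1,0,0,0,-0.6,0.73,0,0.1,0,0,0,-0.6,0.73,0,0,0,0,0,0,0.73])

```text
time: 26.58
tool_pos: [0.5853, -0.1107, 0.068]
ee_rot: [-3.137, -0.001, 1.798]
wrist_force: [-6.8, -0.5, 3.4]
width: 0.0255
```

>>> arm_command(plan=[0,0.1,0,0,0,-0.6,0.73,0,0,0,0,0,0,0.73])

```text
time: 26.82
tool_pos: [0.5852, -0.1106, 0.0679]
ee_rot: [-3.134, -0.001, 1.809]
wrist_force: [-9.7, -0.9, 3.4]
width: 0.0257
```

>>> arm_command(plan=[0,0.1,0,0,0,-0.6,0.73,0,0,0,0,0,0,0.73])

```text
time: 27.08
tool_pos: [0.5851, -0.1104, 0.0679]
ee_rot: [-3.132, -0.002, 1.819]
wrist_force: [-11.8, -1.0, 4.9]
width: 0.0257
```

```bash
python3 - <<'E'
from look import *
o,s=look("s19","top",(240,150,320,220),8,[])
E
```

```text
27.075 [-0.2798  0.2414  1.4177 -0.0031  1.4917 -0.5277] [ 0.5851 -0.1104  0.0679] [-3.1321 -0.002   1.8189] [-11.7704  -1.       4.8717] 0.025747322806446944
```

View pics/s19.png

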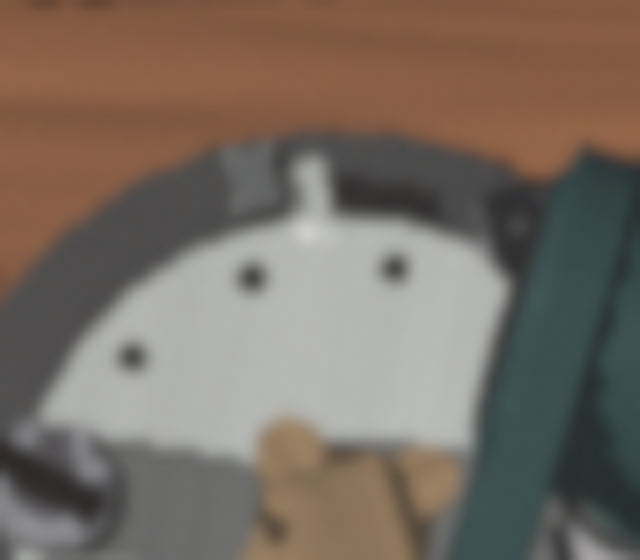

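```bash
python3 - <<'E'
from look import *
o,s=look("s20","scene",(225,165,305,265),6,[])
E
```

```text
27.125 [-0.2798  0.2413  1.4178 -0.0031  1.4916 -0.5276] [ 0.5851 -0.1104  0.0679] [-3.1322 -0.002   1.8189] [-11.2494  -1.174    4.7149] 0.025586082873685526
```

View pics/s20.png

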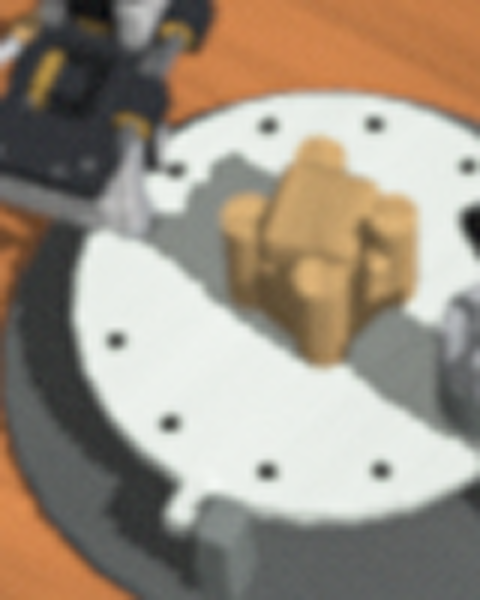

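>>> arm_command(plan=[0,-0.3,0,0,0,0,0.73,0,-0.3,0,0,0,0,0.73,0,-0.2,0,0,0,0,0.6,0,0,0,0,0,0,0.6,0,0,0,0,0,0,0.6])

```text
time: 27.8
tool_pos: [0.582, -0.1119, 0.0683]
ee_rot: [3.141, 0.0, 1.819]
wrist_force: [0.3, -0.0, 0.0]
width: 0.0376
```

>>> arm_command(plan=[0,0,-1,0,0,0,0.6,0,0,-2,0,0,0,0.6,0,0,-3,0,0,0,0.6,0,0,-4,0,0,0,0.6,0,0,-4,0,0,0,0.6,-5,0,0,0,0,0,0.6,-5,0,0,0,0,0,0.6,0,0,0,0,0,0,0.6])

```text
time: 28.8
tool_pos: [0.6064, -0.2121, 0.2077]
ee_rot: [-3.141, 0.0, 1.815]
wrist_force: [0.0, -0.5, 0.4]
width: 0.038
```

```bash
python3 - <<'E'
from look import *
o,s=look("s21","scene",(210,150,350,270),5,[])
look("t21","top",(210,150,350,270),5,[])
E
```

```text
28.8 [-0.4243  0.2941  1.0745 -0.0006  1.7732 -0.6686] [ 0.6064 -0.2121  0.2077] [-3.141   0.0003  1.815 ] [ 0.0203 -0.5121  0.4186] 0.03795208299346628
28.85 [-0.4222  0.2926  1.0759  0.0005  1.7737 -0.6683] [ 0.6063 -0.2101  0.208 ] [-3.1415 -0.0007  1.8169] [-0.67    0.4195  0.9913] 0.037393463547838506
```

View pics/s21.png

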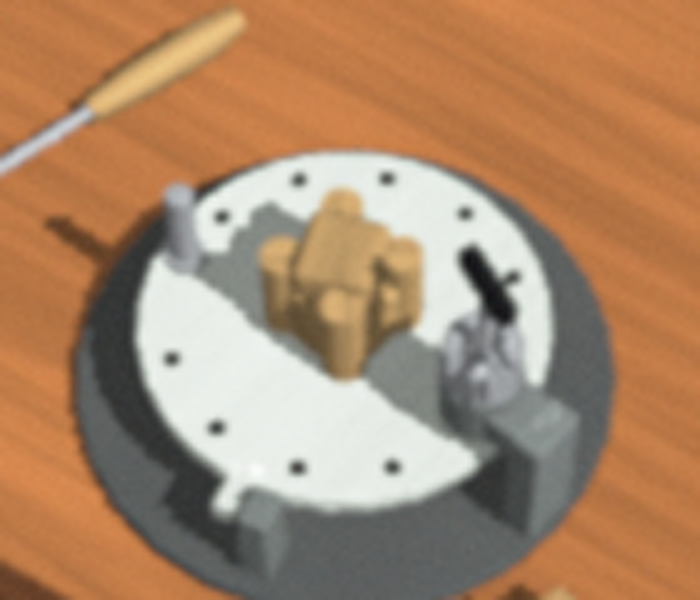

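View pics/t21.png

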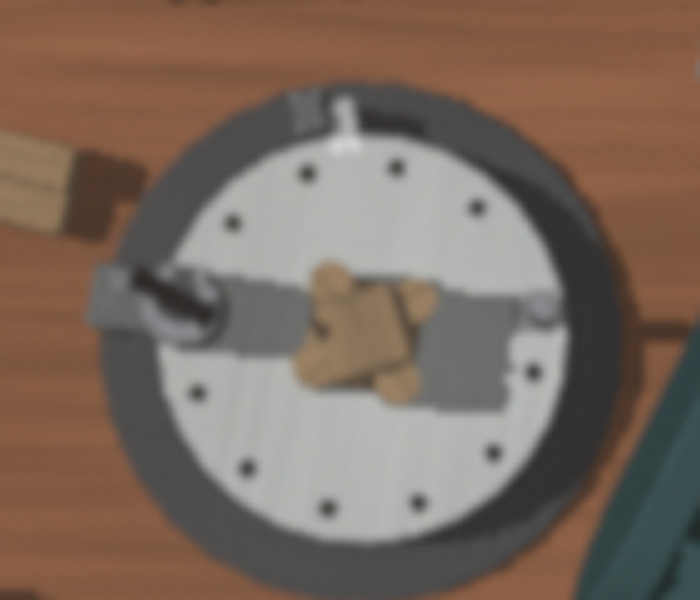

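```bash
python3 - <<'E'
from bench import robot,close_job
o=robot.get_obs(); print(o["time"],o["wrist_force"])
print(close_job())
E
```

```text
28.9 [-0.03721     1.4349631   0.44020933]
the job is handed in; nothing more can be done
None
```

I parked the plunger in its rest notch and turned the table until its lug rested against the end stop. I handed the job in at 28.9 s of the 61 s allowed; it gives no verdict.

- **Plunger:** I lifted it until I felt the upper stop at about 22 mm (18 N at most). Then I lowered it slightly and twisted the bar about 63° counterclockwise. It seated at about 16 mm, which is 4 mm below the land. The lift force faded to nothing before I let go, and the last pictures show the bar still up and twisted.
- **Table:** I pushed the post round about 1.5 rad with the fingers loosely around it. It then stopped moving while the push rose to 12 N, which I work out as about 8 N at the lug. I backed off and raised the arm clear. Pictures before and after show the lug in the same place.
- **Bench items:** I saw no contact with the tools or wood, but I only checked those visible in the last close-up pictures.

**Checks that disagreed:**
- **Fingertip height:** The fingertips sit about 33 mm higher than the stated tool geometry gives. The camera showed this, my first grasp closed above the bar, and touching the bar's top confirmed it. I used the measured height from then on.
- **Gap at the stop:** The top view shows a dark strip of about 5 mm between the lug and the stop's grey block. I took it to be the rubber face, because the visible grey part is about 4 mm short of the block's stated size and I felt firm contact there. I could not measure the gap to the rubber itself.

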